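# Hold a top-heavy birdcage at its tilt mark through a spring lever

### The job

Using only the wooden-sleeved hand lever of the tilt stand, bring the birdcage up off its rest until its pointer stands opposite the rider on the arch, and keep it at the rider for six seconds while it tries to tip over. Then lower it gently back onto the same rest and let go of the lever. Never let the cage swing fast or fall over to the other rest, do not touch the cage, its board or the rider, and leave everything else where it is.

Things in the scene. Friction and masses are not known exactly. Their poses are not given: they have to be found in the camera images.
- stand: fixed tilt stand (place and yaw vary): walnut plinth 250 x 460 x 20 mm (x, y, z), two brass posts with a horizontal axle 150 mm above the counter, a thin brass arch of radius 205 mm round the axle spanning it left to right (top at 359 mm), a tick every 0.1 rad from -0.4 to 0.4. Origin under the plinth's middle; x runs along the axle, away from the robot, y to the left
- pivot (a point): the point on the axle over the stand's origin, 150 mm above it. The cradle is top-heavy about it: gravity tips it away from upright with 0.43 N m times the sine of its tilt (nominal; scales with the hidden mass)
- cradle: the load: walnut board 300 mm long (left-right) with a gilt wire birdcage (105 mm across, to 150 mm above the axle) and a 52 mm brass weight under each end. Origin on the axle, z along the cage's upright pointer. Nominal 2.7 kg (hidden, up to 15 percent off), centre of mass 16 mm above the axle, inertia about the axle 0.035 kg m2 (scales with mass). Move it only by the lever; not to be touched
- rocker (a joint): tilt of the cradle and its pointer about the axle, rad: 0 upright, positive when the top leans to the stand's left (+y). Rests (stops) at -0.4 and +0.4; it starts lying on the one at -0.4. Friction 0.001 N m, damping 0.02 N m s/rad
- lever (a joint): twist of the torsion spring that alone links hand lever and cradle, rad: lever angle minus cradle tilt, same sense. Torque on the cradle = 0.30 N m/rad (nominal) x this value. The spring is softer than the load's pull, so no fixed lever position keeps the cradle balanced: keep correcting. Limits -1.1 and 1.1; near 0 when the lever is free
- grip (a point): middle of the lever grip: dark wooden sleeve, 30 mm diameter, 66 mm long, parallel to the axle, spinning freely on its pin; pinch it from above, fingers closing left-right. 163 mm from the pivot towards -x of the stand, 110 mm from the axle; straight above the axle when lever angle (joint rocker + joint lever) is 0, to the left when positive. Lever counterweighted, 0.25 kg
- pointer_tip (a point): tip of the dark pointer on top of the cage, 185 mm from the axle; its z axis is the cradle's
- rider (a joint): place of the steel rider on the arch, rad, same zero and sense as the rocker's tilt: the reading to set. Between -0.2 and 0.2; it keeps its place
- rider_tip (a point): the rider: steel saddle 30 mm wide on the arch with two short points facing down. The point lies between them, on the 185 mm circle that the pointer tip runs along, so the tip meets it when the reading is right. Its z axis points away from the axle
- warbler: bystander, to be left where it is: tin bird painted yellow on a round brass foot, 65 mm tall, 70 mm long; origin under its foot
- dome_ring: bystander, to be left where it is: glass base ring of a dome, 124 mm across, 14 mm high; origin under its centre
- key: bystander, to be left where it is: brass winding key lying flat, 75 mm long, 12 mm high; origin under its stem
- pin_pusher: bystander, to be left where it is: black ebony-handled pin pusher lying flat, 105 mm long, 18 mm high; origin under the end of the handle where the steel blade begins
- parts_dish: bystander, to be left where it is: white ceramic dish, 70 mm across, 25 mm high; origin under its centre
- oil_jar: bystander, to be left where it is: small amber oil jar, 40 mm across, 50 mm tall; origin under its centre
- bench_block: bystander, to be left where it is: steel bench block 50 x 50 x 30 mm; origin under its centre

How it is judged:
By the outcome, as a careful person would: the job done as asked, in the order asked, and still so for the second after the job is handed in, with the robot touching nothing.
It also fails if it takes over 64 s, if anything falls off the work surface, if the arm or the gripper's body presses on something with over 40 N, if the wrist force passes 120 N, or if a joint passes its speed limit or range.

### The arm

A 6-joint arm with a two-finger parallel gripper is mounted at the origin on the work surface. World frame = base frame: x ahead of the robot, y to its left, z up, the work surface at z = 0. Lengths are in m, angles in degrees, forces in N, time in s.
With the tool pointing down it reaches from about 0.3 to 0.775 m from the base axis. Payload 14.6 kg.
Tool frame: the origin (TCP) lies between the finger pads; the fingertips stand 11 mm ahead of it and the grasp point (between the pads) lies 8 mm behind it; z points along the fingers, y is the line along which they close (so a half turn about z gives the same grasp; the last joint's range is limited). The gripper opens to 94 mm and grips with 3 to 60 N. Pads are 16 mm wide; open, the fingers measure 119 mm over their backs; the gripper's body (75 mm by 177 mm) begins 78 mm behind the grasp point.
Start: joints at [72.617, 17.183, 87.147, -0, 75.671, -3.816], TCP at [0.129, 0.535, 0.19] pointing down, gripper open.
Joint ranges: [-173.82, 173.82], [-45.26, 126.66], [13.44, 144.39], [-59.66, 239.66], [0, 175.72], [-146.38, 146.38]. Speed limits (degrees/s): [127.2, 127.2, 147.25, 180, 180, 180].

### API

Orientations are given as a 3x3 rotation matrix whose columns are the frame's x, y, z axes.
In Python, from cell import ctrl, imaging gives the robot as it stands.
- The arm moves only by the tool servo_tool, never from a script. Its argument "targets" is a list of rows, each a list of 7 numbers: the shift along the tool's x, y, z as a fraction of full scale, then the turn, a rotation vector about the tool's x, y, z as a fraction of full scale, then the closure, from 0 (fully open) to 1 (shut). In form: [[tx, ty, tz, wx, wy, wz, grip], ...]. A call has 1 to 20 rows; each row is the pose to reach, as a shift and turn from the pose commanded when the call began, along the tool's axes at that moment, turning the shorter way round; what a row does not reach only later rows make up. Full scale, the value 1, is 100 mm for a shift and 180 degrees for a turn. A row lasts 1/10 s, in which the tool goes at most 50 mm and 8.59 degrees, less where a joint would pass 70% of its speed; a pose out of reach is approached as far as the arm can. A call with a number of a shift or a turn outside -1 to 1 is refused whole. A call with a gripper value outside its range is refused whole. The fingers move at their own pace and stop on an object; the grip force is fixed at half the most. Time passes only in rows, so rows that repeat a pose let the fingers close. It gives the time, the measured TCP pose, the force, the opening and the grip force at its end, in the units of the state.
- ctrl.sense(): the state, without advancing time (a new reading comes with each control period).
- imaging.camera(name): name is "scene" or "top" or "wrist"; returns a dict with "color" (420x560x3 uint8, red, green, blue), "fovy" (degrees; the focal length in pixels is half the picture's height over the tangent of half this angle, whatever the lens; pixels are square), "cx", "cy" (the principal point, pixels), "k1" (the pictures are not rectified: a ray, as slopes to the right and down, at radius r is drawn at 1 + k1 r^2 times it, then the intrinsics apply), "R" (3x3) and "t" (3): a world point X has camera coordinates R X + t; the wrist camera has in their place "tool_from_camera" (4x4, takes a point from camera to tool coordinates, whose origin is the TCP and whose axes are the flange's). Camera axes: x right, y down, z forward; pixel columns grow to the right and rows downward; lengths in m; the calibration is good to about 2 mm. A picture is of the moment at which its call begins: read the wrist's pose just before it. There is no depth.
- ctrl.job_done(): hands the job in; it is judged then, once.
Trained networks look in a picture, given as the dict that the camera call returned (one of the last four; its "shot" number tells which), for a name from the list of things; names that differ only in an ending like _2 or _b are one class to them, and where a whole thing is asked for, a point or a joint stands for the part that bears it (a point fixed in the world has none). Each returns a list of dicts, best first, with "p" (0 to 1); they miss things now and then, are a little off and sometimes report something else, mostly with a low value. They report only what shows in the picture. A call takes as long as a camera call.
- imaging.search_frame(name, picture): "at" ([x, y, z] in m, in world coordinates, good to about 4 mm: the middle of the surface that is visible of it).
- imaging.masks_of(name, picture): "mask" (420x560 bool, what is visible of it).
- imaging.pinpoint(name, picture): "at" ([x, y, z] in m, in world coordinates, good to about 4 mm: a listed point, or the origin of a listed thing).
The state is a dict: "t": time; "joints": joint angles; "joint_vel": joint speeds; "tau": joint torques, N m; "position": TCP position; "tool_rot": TCP orientation; "ft_force": force on the tool from outside, world axes, zero at the start; "ft_torque": the same for the moment, N m; "width": finger opening in m; "gripper_force": force on a finger pad.
Only numpy, scipy, OpenCV 4.12 (cv2) and the standard library are available. Lean on these libraries where they do the work, as an engineer would, in place of code of your own. Each camera call takes 0.05 s, during which the arm holds its last target. There are 200 camera calls.

## Working session

There is one attempt and no reset: what is moved stays moved. The work goes in short steps, Python scripts to look and compute and a tool call to move; the robot and the scene stay as the last step left them, time stands still between calls to the robot, and variables do not carry over. Pictures are saved under pics/ and viewed, at most 10 in all, crops included, and the job is handed in when it is done.

Besides the shell and the picture viewer there is one more tool, called after "Request:" by a JSON object that holds its "api" and its "payload", one argument or row to a line. servo_tool: Moves the arm, as the interface text tells. Its arguments: {"type":"object","properties":{"targets":{"type":"array"}},"required":["targets"]}

```bash
mkdir -p pics; ls; cat > h.py <<'E'
import numpy as np, cv2
from cell import ctrl, imaging
def save(p,n): cv2.imwrite('pics/'+n+'.png', cv2.cvtColor(p['color'],cv2.COLOR_RGB2BGR))
def proj(p,X):
    X=np.atleast_2d(X)@np.array(p['R']).T+np.array(p['t']); s=X[:,:2]/X[:,2:]
    f=210/np.tan(np.radians(p['fovy'])/2); r2=(s**2).sum(1,keepdims=True)
    return s*(1+p['k1']*r2)*f+[p['cx'],p['cy']]
E
python3 - <<'E'
from h import *
s=ctrl.sense(); print(s['t'],s['position'],np.round(s['tool_rot'],3).tolist(),s['width'])
for c in ['scene','top']:
    p=imaging.camera(c); save(p,c+'0')
    print(c,p['fovy'],p['cx'],p['cy'],p['k1'],np.round(-np.array(p['R']).T@p['t'],3))
    for n in ['stand','pivot','cradle','grip','pointer_tip','rider_tip','warbler','dome_ring','key','pin_pusher','parts_dish','oil_jar','bench_block']:
        r=imaging.pinpoint(n,p)
        print(n,[(np.round(q['at'],3).tolist(),round(q['p'],2)) for q in r[:2]])
print(ctrl.sense()['t'])
E
```

```text
pics
0.0 [0.1289413  0.53438538 0.18928774] [[-0.972, 0.235, -0.0], [0.235, 0.972, -0.001], [0.0, -0.001, -1.0]] 0.09393230712352447
scene 50.474890482052295 273.6746492265727 214.90657155093376 0.016732829174113707 [ 0.99  -0.153  1.078]
stand [([0.681, 0.047, 0.001], 0.89), ([0.68, 0.077, 0.335], 0.62)]
pivot [([0.68, 0.045, 0.153], 0.94), ([0.68, 0.043, -0.0], 0.74)]
cradle [([0.68, 0.048, 0.148], 0.6)]
grip [([0.517, -0.007, 0.255], 0.92)]
pointer_tip [([0.684, -0.024, 0.323], 0.74)]
rider_tip [([0.679, 0.078, 0.335], 0.55)]
warbler [([0.57, -0.242, -0.0], 0.71)]
dome_ring [([0.453, 0.173, 0.004], 0.72), ([0.497, -0.226, -0.005], 0.57)]
key [([0.497, -0.102, -0.001], 0.7)]
pin_pusher [([0.459, 0.318, -0.001], 0.47)]
parts_dish [([0.567, 0.318, -0.003], 0.65), ([0.685, -0.026, 0.323], 0.28)]
oil_jar [([0.64, -0.23, -0.001], 0.83), ([0.493, -0.224, -0.004], 0.32)]
bench_block [([0.491, -0.224, -0.005], 0.55), ([0.519, -0.007, 0.253], 0.38)]
top 45.91014890341628 285.84840993710253 211.42251436081648 -0.127694825077446 [0.321 0.03  1.293]
stand [([0.68, 0.046, 0.001], 0.78)]
pivot [([0.68, 0.044, 0.151], 0.8)]
cradle [([0.677, 0.05, 0.15], 0.88)]
grip [([0.524, -0.007, 0.255], 0.81)]
pointer_tip []
rider_tip [([0.678, 0.077, 0.333], 0.76)]
warbler [([0.572, -0.244, 0.0], 0.82)]
dome_ring []
key [([0.496, -0.103, -0.004], 0.66)]
pin_pusher [([0.464, 0.316, -0.003], 0.51)]
parts_dish [([0.566, 0.317, 0.0], 0.81)]
oil_jar [([0.642, -0.228, 0.001], 0.76)]
bench_block [([0.484, -0.224, 0.0], 0.92)]
1.4
```

View pics/scene0.png

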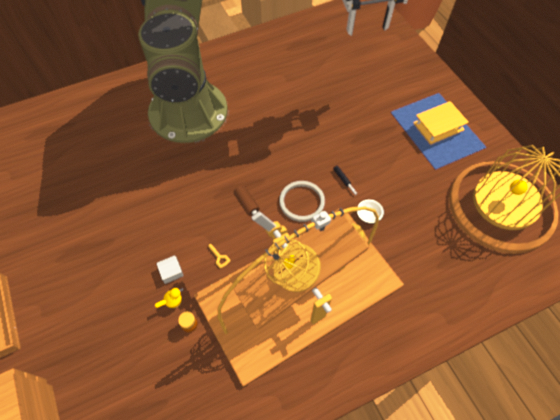

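View pics/top0.png

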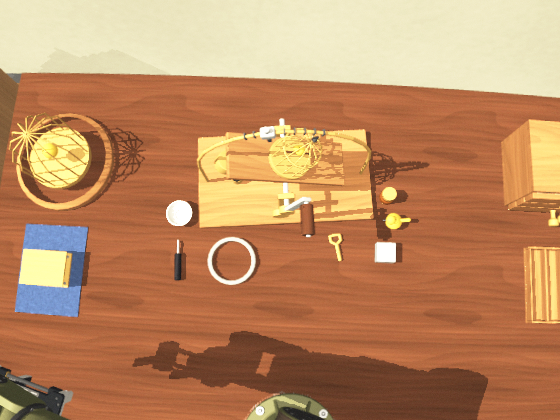

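The scene picture shows the sleeve at about (245,195), the rider at (322,220), and the cage leaning right on its -0.4 rest. The top picture agrees, with the sleeve at (307,218) and the rider at (267,132). The stand is at about (0.680, 0.045), yaw about 3.4°, rider about +0.17. The way to a hover over the sleeve is clear.

Request:
{"api": "servo_tool", "payload": {
  "targets": [
    [-0.2, -0.18, -0.3, 0, 0, 0, 0],
    [-0.5, -0.43, -0.6, 0, 0, 0, 0],
    [-0.845, -0.72, -0.7, 0, 0, 0, 0]
  ]
}}

```text
t: 1.7
position: [0.1948, 0.4446, 0.2624]
tool_rot: [[-0.972, 0.233, 0.002], [0.233, 0.972, 0.003], [-0.001, 0.003, -1.0]]
ft_force: [2.0, 0.3, -0.6]
width: 0.0938
gripper_force: 0.0
```

Request:
{"api": "servo_tool", "payload": {
  "targets": [
    [-0.3, -0.25, -0.2, 0, 0, 0, 0],
    [-0.6, -0.5, -0.5, 0, 0, 0, 0],
    [-0.845, -0.72, -0.7, 0, 0, 0, 0]
  ]
}}

```text
t: 2.0
position: [0.2604, 0.3536, 0.3318]
tool_rot: [[-0.972, 0.235, 0.001], [0.235, 0.972, 0.001], [-0.001, 0.002, -1.0]]
ft_force: [0.9, -0.6, -0.5]
width: 0.0939
gripper_force: 0.0
```

Request:
{"api": "servo_tool", "payload": {
  "targets": [
    [-0.3, -0.25, 0, 0, 0, 0, 0],
    [-0.6, -0.5, 0, 0, 0, 0, 0],
    [-0.845, -0.72, 0, 0, 0, 0, 0]
  ]
}}

```text
t: 2.3
position: [0.3256, 0.2636, 0.3301]
tool_rot: [[-0.972, 0.235, 0.001], [0.235, 0.972, 0.0], [-0.001, 0.0, -1.0]]
ft_force: [-0.4, -0.2, 0.3]
width: 0.0941
gripper_force: 0.0
```

Request:
{"api": "servo_tool", "payload": {
  "targets": [
    [-0.3, -0.25, 0, 0, 0, 0, 0],
    [-0.6, -0.5, 0, 0, 0, 0, 0],
    [-0.845, -0.72, 0, 0, 0, 0, 0]
  ]
}}

```text
t: 2.6
position: [0.3909, 0.1738, 0.33]
tool_rot: [[-0.972, 0.235, 0.0], [0.235, 0.972, 0.0], [-0.0, 0.0, -1.0]]
ft_force: [0.2, 0.7, -0.5]
width: 0.0942
gripper_force: 0.0
```

Request:
{"api": "servo_tool", "payload": {
  "targets": [
    [-0.3, -0.25, 0, 0, 0, 0, 0],
    [-0.6, -0.5, 0, 0, 0, 0, 0],
    [-0.845, -0.72, 0, 0, 0, 0, 0]
  ]
}}

```text
t: 2.9
position: [0.4561, 0.0839, 0.3299]
tool_rot: [[-0.972, 0.235, 0.0], [0.235, 0.972, -0.0], [-0.0, -0.0, -1.0]]
ft_force: [-1.2, -0.0, 0.0]
width: 0.0939
gripper_force: 0.0
```

Request:
{"api": "servo_tool", "payload": {
  "targets": [
    [-0.3, -0.25, 0, 0, 0, -0.03, 0],
    [-0.6, -0.5, 0, 0, 0, -0.07, 0],
    [-0.78, -0.7, 0, 0, 0, -0.094, 0],
    [-0.845, -0.72, 0, 0, 0, -0.094, 0],
    [-0.845, -0.72, 0, 0, 0, -0.094, 0]
  ]
}}

```text
t: 3.4
position: [0.5208, -0.0044, 0.3295]
tool_rot: [[-0.998, -0.056, -0.001], [-0.056, 0.998, 0.0], [0.001, 0.0, -1.0]]
ft_force: [-0.6, 0.3, 0.2]
width: 0.0939
gripper_force: 0.0
```

```bash
python3 - <<'E'
from h import *
s=ctrl.sense(); print(s['t'],s['position'],np.round(s['tool_rot'],3).tolist())
for c in ['wrist','scene','top']:
    p=imaging.camera(c); save(p,c+'1')
    if c=='wrist': print(p['fovy'],np.round(p['tool_from_camera'],3).tolist())
    for n in ['pivot','grip','pointer_tip','rider_tip']:
        r=imaging.pinpoint(n,p)
        print(c,n,[(np.round(q['at'],4).tolist(),round(q['p'],2)) for q in r[:2]])
print(ctrl.sense()['t'])
E
```

```text
3.4 [ 0.52075722 -0.00442559  0.32948367] [[-0.998, -0.056, -0.001], [-0.056, 0.998, 0.0], [0.001, 0.0, -1.0]]
62.168577743937526 [[-0.0, -0.97, -0.244, 0.072], [1.0, -0.0, 0.0, 0.0], [-0.0, -0.244, 0.97, -0.194], [0.0, 0.0, 0.0, 1.0]]
wrist pivot []
wrist grip [([0.526, -0.0076, 0.2522], 0.56)]
wrist pointer_tip []
wrist rider_tip []
scene pivot [([0.6805, 0.0484, 0.1552], 0.72)]
scene grip [([0.5187, -0.0078, 0.2519], 0.59), ([0.452, 0.1714, 0.0001], 0.54)]
scene pointer_tip [([0.6858, -0.027, 0.3189], 0.86)]
scene rider_tip [([0.6785, 0.0803, 0.3334], 0.53), ([0.5699, -0.2421, 0.0006], 0.38)]
top pivot []
top grip [([0.5212, -0.0098, 0.2584], 0.63)]
top pointer_tip []
top rider_tip [([0.6788, 0.0779, 0.3323], 0.68)]
4.15
```

View pics/wrist1.png

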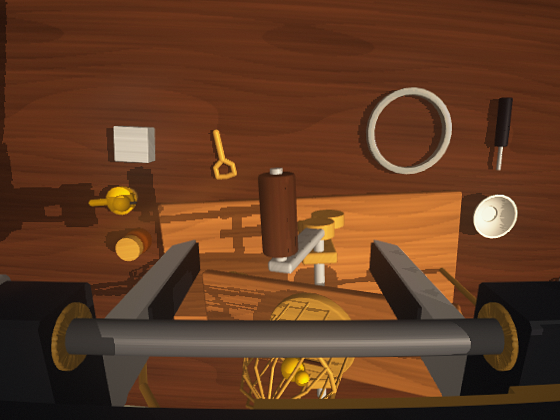

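The wrist picture shows the sleeve from (278,175) to (280,255), between the open fingers and parallel to tool x. The cage is partly hidden behind the bar. TCP x already matches the sleeve and y needs about -3 mm. I'll descend 86 mm and close.

Request:
{"api": "servo_tool", "payload": {
  "targets": [
    [0, -0.03, 0.25, 0, 0, 0, 0],
    [0, -0.03, 0.5, 0, 0, 0, 0],
    [0, -0.03, 0.7, 0, 0, 0, 0],
    [0, -0.03, 0.82, 0, 0, 0, 0],
    [0, -0.03, 0.86, 0, 0, 0, 0],
    [0, -0.03, 0.86, 0, 0, 0, 0.3],
    [0, -0.03, 0.86, 0, 0, 0, 0.5],
    [0, -0.03, 0.86, 0, 0, 0, 0.6],
    [0, -0.03, 0.86, 0, 0, 0, 0.7],
    [0, -0.03, 0.86, 0, 0, 0, 1],
    [0, -0.03, 0.86, 0, 0, 0, 1],
    [0, -0.03, 0.86, 0, 0, 0, 1]
  ]
}}

```text
t: 5.35
position: [0.5207, -0.0072, 0.2439]
tool_rot: [[-0.998, -0.058, 0.0], [-0.058, 0.998, -0.0], [-0.0, -0.0, -1.0]]
ft_force: [0.4, 0.3, -0.1]
width: 0.0413
gripper_force: 0.0
```

Request:
{"api": "servo_tool", "payload": {
  "targets": [
    [0, 0, 0, 0, 0, 0, 1],
    [0, 0, 0, 0, 0, 0, 1],
    [0, 0, 0, 0, 0, 0, 1],
    [0, 0, 0, 0, 0, 0, 1]
  ]
}}

```text
t: 5.75
position: [0.5207, -0.0072, 0.2437]
tool_rot: [[-0.998, -0.059, -0.0], [-0.059, 0.998, 0.0], [0.0, 0.0, -1.0]]
ft_force: [-0.5, -0.0, -1.3]
width: 0.0252
gripper_force: 26.6
```

```bash
python3 - <<'E'
from h import *
s=ctrl.sense(); print(s['t'],s['position'],s['width'],s['gripper_force'],s['ft_force'])
for k in range(4):
    p=imaging.camera(['scene','scene','top','wrist'][k]); save(p,'g%d'%k)
    for n in (['pivot','pointer_tip','pointer_tip','rider_tip'] if k<2 else ['pointer_tip','rider_tip','cradle']):
        r=imaging.pinpoint(n,p)
        print(k,n,[(np.round(q['at'],4).tolist(),round(q['p'],2)) for q in r[:1]])
print(ctrl.sense()['t'])
a=cv2.imread('pics/g0.png')[150:330,180:420]; b=cv2.imread('pics/g3.png')
cv2.imwrite('pics/v1.png',np.hstack([cv2.resize(a,(560,420),interpolation=cv2.INTER_CUBIC),b[:, ::2]])[:, :800])
E
```

```text
5.75 [ 0.52069414 -0.00719038  0.24373385] 0.025151700435965187 26.635008653138357 [-0.50622071 -0.00176288 -1.25283304]
0 pivot [([0.6807, 0.0452, 0.1507], 0.94)]
0 pointer_tip [([0.6812, -0.0217, 0.3171], 0.62)]
0 pointer_tip [([0.6812, -0.0217, 0.3171], 0.62)]
0 rider_tip [([0.6778, 0.0766, 0.332], 0.72)]
1 pivot [([0.6793, 0.0438, 0.1527], 0.69)]
1 pointer_tip [([0.6833, -0.0249, 0.3206], 0.81)]
1 pointer_tip [([0.6833, -0.0249, 0.3206], 0.81)]
1 rider_tip [([0.6781, 0.078, 0.3351], 0.5)]
2 pointer_tip [([0.6846, -0.0264, 0.319], 0.7)]
2 rider_tip [([0.462, 0.3171, -0.0036], 0.6)]
2 cradle [([0.6735, 0.0463, 0.1531], 0.92)]
3 pointer_tip []
3 rider_tip []
3 cradle [([0.6832, 0.0523, 0.1489], 0.74)]
6.65
```

View pics/v1.png

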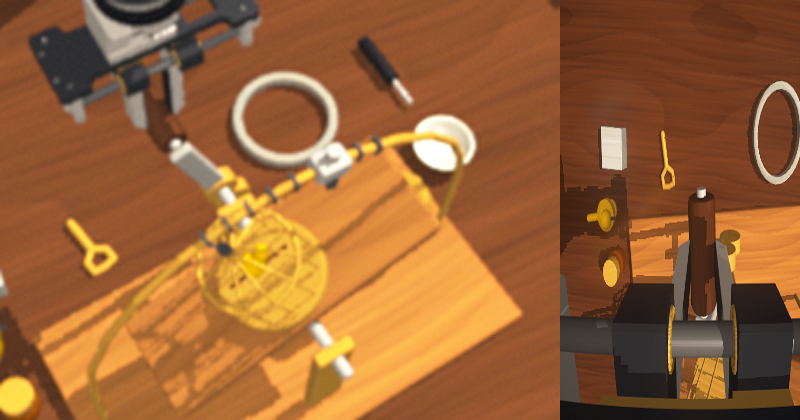

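The crop shows the dark pointer ball at about (275,256) and the rider at about (321,219) with its points at (322,227). The sleeve is pinched at its middle. I'll build a tracker that reads the dark ball along the projected 185 mm circle.

```bash
cat > prof.py <<'E'
from h import *
O=np.array([.680,.0455,.150]); psi=np.radians(3.3)
ex=np.array([np.cos(psi),np.sin(psi),0]); ey=np.array([-np.sin(psi),np.cos(psi),0])
def pt(phi,r): 
    phi=np.atleast_1d(phi)[:,None]; return O+r*np.sin(phi)*ey+r*np.cos(phi)*[0,0,1]
E
python3 - <<'E'
from prof import *
p=imaging.camera('scene'); save(p,'q'); 
g=cv2.cvtColor(p['color'],cv2.COLOR_RGB2GRAY); 
print(np.round(proj(p,pt([-.4,-.2,0,.17],.185)),1).tolist(),np.round(proj(p,pt([-.4,.17],.205)),1).tolist(),np.round(proj(p,pt([-.4,.17],.175)),1).tolist())
np.save('q.npy',p['color'])
u,v=275,256; print(g[v-9:v+10,u-9:u+10])
u,v=322,226; print(g[v-9:v+10,u-9:u+10])
print(p['color'][254:259,274:277].tolist())
E
```

```text
[[269.7, 253.0], [286.4, 242.1], [303.7, 232.5], [318.0, 225.9]] [[265.7, 250.8], [320.4, 220.3]] [[271.6, 254.0], [316.9, 228.7]]
[[ 88  90 100 132 165 165 172 186 181 167 150 127 114 127 148 151 143 160
  192]
 [ 90  92 120 164 177 177 186 193 189 168 147 123  99 106 132 148 156 172
  200]
 [ 95 100 135 173 185 189 194 192 179 152 131 116 111 133 137 145 163 186
  213]
 [ 97 110 152 181 192 194 191 178 157 143 126 115 135 185 172 167 175 204
  214]
 [100 113 154 186 193 188 175 150 140 159 144 121 155 208 198 187 193 209
  207]
 [114 113 134 170 179 172 155 125 124 160 156 132 161 212 204 196 207 203
  191]
 [137 125 115 131 149 154 148 115 104 129 134 126 166 209 203 207 207 187
  165]
 [155 141 114  99 111 133 131  98  79  88  94 100 152 202 206 210 198 174
  157]
 [155 147 129 111 110 130 114  80  66  65  66  74 117 176 195 190 178 168
  162]
 [157 154 156 155 154 159 127  83  65  64  63  64  79 124 160 165 162 161
  160]
 [170 166 170 172 175 172 147  99  68  62  63  65  70 100 130 151 160 160
  162]
 [182 173 174 175 175 169 151 116  81  68  67  69  82 107 126 143 149 158
  16
[... 1634 characters left out ...]
151 151 154 148 121  88  82  95 106 133 146 146 146 147 151 154
  156]
 [150 150 151 153 156 154 142 124 126 131 136 143 147 146 146 152 156 157
  156]
 [150 151 153 155 157 156 154 148 151 148 146 147 148 152 154 157 156 158
  160]
 [150 154 156 158 158 157 156 153 149 148 145 150 152 154 157 158 158 160
  162]
 [155 156 156 156 157 153 150 148 147 146 151 154 157 158 159 158 161 162
  164]
 [156 156 157 155 154 149 146 148 151 154 156 158 158 159 159 160 163 164
  163]]
[[[94, 76, 58], [102, 85, 63], [113, 90, 63]], [[68, 65, 62], [68, 64, 63], [70, 65, 63]], [[68, 64, 63], [65, 63, 63], [64, 62, 62]], [[75, 66, 60], [63, 61, 62], [64, 63, 61]], [[100, 76, 58], [73, 67, 60], [71, 66, 63]]]
```

```bash
python3 - <<'E'
from prof import *
p=imaging.camera('scene'); img=p['color'].copy()
x0,y0=250,205; K=8
c=cv2.resize(cv2.cvtColor(img,cv2.COLOR_RGB2BGR)[y0:y0+65,x0:x0+95],None,fx=K,fy=K,interpolation=cv2.INTER_CUBIC)
for r,col in [(.155,(255,0,0)),(.185,(0,0,255)),(.205,(0,255,0))]:
    for f in (-.4,-.3,-.2,-.1,0,.1,.17,.2): 
        q=(proj(p,pt(f,r))[0]-[x0,y0]+.5)*K; cv2.circle(c,tuple(int(a) for a in q),3,col,-1)
cv2.imwrite('pics/v2.png',c)
print(proj(p,np.array([O,O+.02*ex])+[0,0,.185]))
E
```

```text
[[303.68657792 232.54875217]
 [309.21720053 241.11613445]]
```

View pics/v2.png

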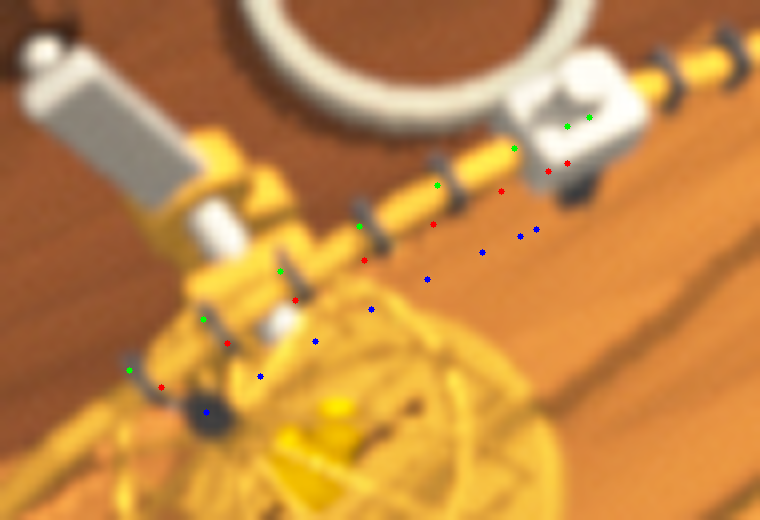

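The calibration overlay fits: the ball on the cage falls on the r=155 mm point at -0.4, and the ticks sit on the green dots. The saddle is centred near (576,113) in the crop, between the hidden 0.1 and 0.2 ticks, so the rider reads about 0.17. Next is an EKF and MPC step script, then lifting.

```bash
cat > step.py <<'E'
import sys, json, os
from prof import *
from scipy.optimize import least_squares
GI,BI,R=12.29,.02/.035,.110
def see(p):
    g=cv2.cvtColor(p['color'],cv2.COLOR_RGB2GRAY).astype(np.float32)
    d=cv2.GaussianBlur(np.clip(120-g,0,None),(0,0),2.0)
    f=np.arange(-.45,.4501,.004); q=proj(p,pt(f,.155)).astype(np.float32)
    pr=cv2.remap(d,q[:,:1].copy(),q[:,1:].copy(),cv2.INTER_CUBIC).ravel()
    i=pr.argmax(); w=slice(max(i-6,0),i+7); k=np.clip(pr[w]-.6*pr[i],0,None)
    return float((f[w]*k).sum()/k.sum()), float(pr[i])
def acc(f,v,th,c,e): return GI*np.sin(f)+c*(th+e-f)-BI*v
def sim(x,ts,ths,t0,t1,stop=True,n=None):
    f,v,c,e=x; n=n or max(1,int(np.ceil((t1-t0)/.01-1e-6))); h=(t1-t0)/n
    for k in range(n):
        th=np.interp(t0+(k+.5)*h,ts,ths); v+=h*acc(f,v,th,c,e); f+=h*v
        if stop and f<-.4: f,v=-.4,max(v,0)
    return np.array([f,v,c,e])
def predict(x,P,ts,ths,t0,t1):
    y=sim(x,ts,ths,t0,t1); J=np.zeros((4,4)); dx=[1e-3,1e-3,.05,1e-3]
    for i in range(4):
        z=x.copy(); z[i]+=dx[i]; J[:,i]=(sim(z,ts,ths,t0,t1)-y)/dx[i]
    return y,J@P@J.T+np.diag([1e-6,2e-4,1e-4,2e-7])*(t1-t0)+np.diag([1e-6,1e-5,0,0])
def ref(S,t):
    r=S['ref']
    if r is None: return -.4,0,0
    t0,fa,va,fb,T=r; s=np.clip((t-t0)/T,0,1); d=fb-fa-va*T
    # quintic on remaining displacement with start speed va
    A=np.linalg.solve([[1,1,1],[3,4,5],[6,12,20]],[d,-va*T,0])
    f=fa+va*T*s+A@[s**3,s**4,s**5]; v=(va*T+A@[3*s**2,4*s**3,5*s**4])/T; a=A@[6*s,12*s**2,20*s**3]/T**2
    return (f,v,a) if s<1 else (fb,0,0)
def main(a):
    S=json.load(open('S.json')) if os.path.exists('S.json') else dict(L=-.0434,Z=.1011,ts=[],ths=[],x=[-.4,0,8.57,0],P=[1e-6,1e-6,1.0,4e-4],t=None,ref=None,log=[])
    s=ctrl.sense(); t=s['t']; th=np.arctan2(S['L'],S['Z'])
    p=imaging.camera('scene'); z,q=see(p)
    m=np.array(s['position'])-O; tm=np.arctan2(m@ey,m[2]+.008)
    x=np.array(S['x']); P=np.array(S['P']); P=np.diag(P) if P.ndim==1 else P
    if S['ts'] and abs(S['ts'][-1]-t)>.02: print('TIME MISMATCH',S['ts'][-1],t)
    if S['t'] is not None: x,P=predict(x,P,S['ts'],S['ths'],S['t'],t)
    inn=z-x[0]
    if q>15:
        rest=z<-.385 and x[0]<-.39
        H=np.array([1.,0,0,0]); K=P@H/(P[0,0]+.006**2)
        if not rest: x=x+K*inn; P=P-np.outer(K,H@P)
    x[0]=max(x[0],-.4)
    print(f't {t:.2f} theta cmd {th:.3f} meas {tm:.3f} | phi seen {z:.3f} q{q:.0f} inn {inn:+.3f} | est {x[0]:.3f} v {x[1]:+.3f} c {x[2]:.2f} e {x[3]:+.3f} F {np.round(s["ft_force"],1)} w {s["width"]:.4f}')
    S['log'].append([t,tm,z,x.tolist()])
    t1=t+.05; x1=sim(x,[t,t1],[th,th],t,t1); N=int(a[1])
    if a[0]=='ramp': ks=np.linspace(th,float(a[2]),N+1)[1:]
    else:
        if len(a)>2: S['ref']=[t1,float(x1[0]),float(x1[1]),float(a[2]),float(a[3])]
        M=22; tk=t1+.1*np.arange(M+1); rr=np.array([ref(S,u) for u in tk])
        ff=rr[:,0]-x[3]+(rr[:,2]+BI*rr[:,1]-GI*np.sin(rr[:,0]))/x[2]
        def res(k):
            K=np.r_[th,k]; y=x1; out=[]
            for i in range(M):
                y=sim(y,tk,K,tk[i],tk[i+1],n=4); g=3 if i>M-4 else 1
                out+=[g*(y[0]-rr[i+1,0])/.02,g*(y[1]-rr[i+1,1])/.08]
            dk=np.diff(K); return np.r_[out,(k-ff[1:])/.25,dk/.08]
        sol=least_squares(res,ff[1:],bounds=(-.75,.75),max_nfev=12); ks=sol.x[:N]
    rows=[]; L,Z=S['L'],S['Z']; S['ts']=S['ts'][-60:]+[t,t1]; S['ths']=S['ths'][-60:]+[th,th]
    for i,k in enumerate(ks):
        dy=round((R*np.sin(k)-L)/.1/.005)*.005; dz=round(-(R*np.cos(k)-Z)/.1/.005)*.005
        rows.append([0,round(dy,3),round(dz,3),0,0,0,1]); S['ts'].append(t1+.1*(i+1)); S['ths'].append(float(np.arctan2(L+.1*dy,Z-.1*dz)))
    S['L'],S['Z']=L+.1*dy,Z-.1*dz
    xe=sim(x1,S['ts'],S['ths'],t1,S['ts'][-1]); print('theta',np.round(S['ths'][-N:],3).tolist(),'-> pred phi %.3f v %+.3f'%(xe[0],xe[1]),'ref',np.round(ref(S,S['ts'][-1])[:2],3).tolist())
    print(json.dumps(rows))
    S['x'],S['P'],S['t']=x.tolist(),P.tolist(),t; json.dump(S,open('S.json','w'))
main(sys.argv[1:])
E
python3 step.py ramp 10 0.05
```

```text
t 6.75 theta cmd -0.405 meas -0.404 | phi seen -0.401 q34 inn -0.001 | est -0.400 v +0.000 c 8.57 e +0.000 F [ 0.9  1.1 -2.7] w 0.0248
theta [-0.361, -0.313, -0.27, -0.224, -0.178, -0.131, -0.086, -0.04, 0.005, 0.051] -> pred phi -0.400 v +0.000 ref [-0.4, 0.0]
[[0, 0.045, -0.02, 0, 0, 0, 1], [0, 0.095, -0.035, 0, 0, 0, 1], [0, 0.14, -0.05, 0, 0, 0, 1], [0, 0.19, -0.06, 0, 0, 0, 1], [0, 0.24, -0.07, 0, 0, 0, 1], [0, 0.29, -0.08, 0, 0, 0, 1], [0, 0.34, -0.085, 0, 0, 0, 1], [0, 0.39, -0.09, 0, 0, 0, 1], [0, 0.44, -0.09, 0, 0, 0, 1], [0, 0.49, -0.09, 0, 0, 0, 1]]
```

Request:
{"api": "servo_tool", "payload": {
  "targets": [
    [0, 0.045, -0.02, 0, 0, 0, 1],
    [0, 0.095, -0.035, 0, 0, 0, 1],
    [0, 0.14, -0.05, 0, 0, 0, 1],
    [0, 0.19, -0.06, 0, 0, 0, 1],
    [0, 0.24, -0.07, 0, 0, 0, 1],
    [0, 0.29, -0.08, 0, 0, 0, 1],
    [0, 0.34, -0.085, 0, 0, 0, 1],
    [0, 0.39, -0.09, 0, 0, 0, 1],
    [0, 0.44, -0.09, 0, 0, 0, 1],
    [0, 0.49, -0.09, 0, 0, 0, 1]
  ]
}}

```text
t: 7.8
position: [0.5197, 0.0422, 0.2583]
tool_rot: [[-0.998, -0.059, 0.01], [-0.059, 0.998, -0.0], [-0.01, -0.001, -1.0]]
ft_force: [-4.9, 1.0, 27.9]
width: 0.0018
gripper_force: 14.6
```

```bash
python3 step.py ramp 4 0.09
```

```text
t 7.80 theta cmd 0.051 meas 0.051 | phi seen -0.401 q33 inn -0.001 | est -0.400 v +0.000 c 8.57 e +0.000 F [-4.9  1.  27.9] w 0.0018
theta [0.06, 0.069, 0.078, 0.092] -> pred phi -0.400 v +0.000 ref [-0.4, 0.0]
[[0, 0.01, 0.005, 0, 0, 0, 1], [0, 0.02, 0.005, 0, 0, 0, 1], [0, 0.03, 0.005, 0, 0, 0, 1], [0, 0.045, 0.005, 0, 0, 0, 1]]
```

The fingers slipped off: width is 2 mm and there is 28 N upward on the tool. I'll look before doing anything else.

```bash
python3 - <<'E'
from h import *
s=ctrl.sense(); print(s['t'],s['ft_force'],s['ft_torque'])
p=imaging.camera('scene'); w=imaging.camera('wrist')
for n,q in (('grip',p),('grip',w),('pointer_tip',p)):
    print([(np.round(r['at'],4).tolist(),round(r['p'],2)) for r in imaging.pinpoint(n,q)[:2]])
a=cv2.cvtColor(p['color'],cv2.COLOR_RGB2BGR)[140:260,200:340]; b=cv2.cvtColor(w['color'],cv2.COLOR_RGB2BGR)
cv2.imwrite('pics/v3.png',np.hstack([cv2.resize(a,None,fx=3.5,fy=3.5,interpolation=cv2.INTER_CUBIC),b[:,130:430]]))
E
```

```text
7.85 [-3.19532251  1.2318481  17.9431624 ] [ 0.13989603  0.39666288 -0.01526722]
[([0.5145, 0.049, 0.2586], 0.79)]
[([0.5161, 0.0543, 0.2603], 0.88)]
[([0.684, -0.0235, 0.3213], 0.83), ([0.681, 0.0456, -0.0003], 0.38)]
```

View pics/v3.png

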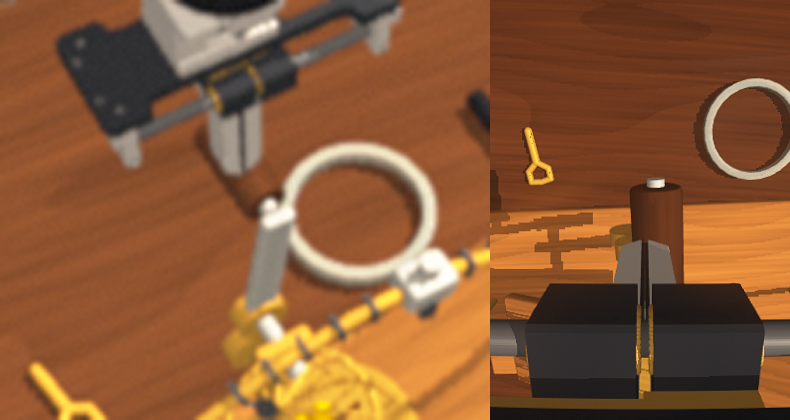

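The picture shows the closed fingertips standing on top of the sleeve, at crop (240,170) on the left and (645,240) on the right. The cradle has not left its rest (seen -0.401). The 25 mm grip width was a chord, so the tips gripped about 8 mm above the sleeve's centre. I'll ease back along the arc, lift, reopen and regrasp about 25 mm deeper, using a width of about 30 mm as the check.

Request:
{"api": "servo_tool", "payload": {
  "targets": [
    [0, -0.06, 0, 0, 0, 0, 1],
    [0, -0.12, 0, 0, 0, 0, 1],
    [0, -0.18, 0.01, 0, 0, 0, 1],
    [0, -0.24, 0.02, 0, 0, 0, 1],
    [0, -0.3, 0.03, 0, 0, 0, 1],
    [0, -0.36, 0.04, 0, 0, 0, 1],
    [0, -0.43, 0.05, 0, 0, 0, 1],
    [0, -0.49, 0.07, 0, 0, 0, 1],
    [0, -0.5, -0.1, 0, 0, 0, 1],
    [0, -0.5, -0.3, 0, 0, 0, 1],
    [0, -0.5, -0.5, 0, 0, 0, 1],
    [0, -0.5, -0.5, 0, 0, 0, 0],
    [0, -0.5, -0.5, 0, 0, 0, 0],
    [0, -0.5, -0.5, 0, 0, 0, 0],
    [0, -0.5, -0.5, 0, 0, 0, 0],
    [0, -0.5, -0.5, 0, 0, 0, 0],
    [0, -0.5, -0.5, 0, 0, 0, 0],
    [0, -0.5, -0.5, 0, 0, 0, 0]
  ]
}}

```text
t: 9.9
position: [0.5207, -0.0082, 0.3027]
tool_rot: [[-0.998, -0.058, -0.0], [-0.058, 0.998, 0.0], [0.0, 0.0, -1.0]]
ft_force: [0.2, 0.5, 0.1]
width: 0.0532
gripper_force: 0.0
```

```bash
rm -f S.json; python3 - <<'E'
from prof import *
s=ctrl.sense(); print(s['t'],s['position'],s['width'],s['ft_force'])
p=imaging.camera('scene'); w=imaging.camera('wrist'); save(w,'w4'); t=imaging.camera('top')
print(w['cx'],w['cy'],w['k1'])
for q in (p,w,t): print([(np.round(r['at'],4).tolist(),round(r['p'],2)) for r in imaging.pinpoint('grip',q)[:1]])
cv2.imwrite('pics/v4.png',cv2.cvtColor(w['color'],cv2.COLOR_RGB2BGR))
E
```

```text
9.9 [ 0.5207446  -0.00821918  0.30271805] 0.05320379013596173 [0.21577646 0.51593698 0.06756698]
284.31449477909234 211.0018423934342 -0.05871716494069548
[([0.5177, -0.0068, 0.2508], 0.64)]
[([0.5215, -0.0092, 0.2519], 0.85)]
[([0.521, -0.0087, 0.2535], 0.56)]
```

View pics/v4.png

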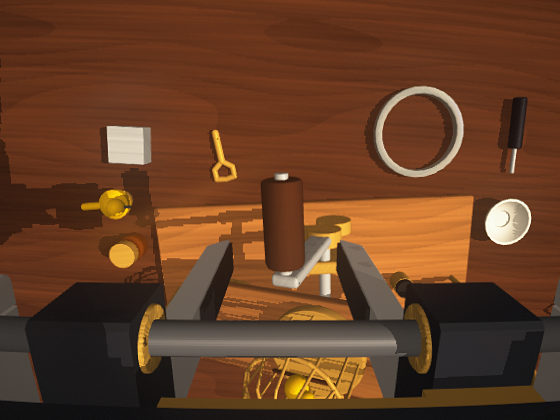

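The cradle is at rest and the sleeve is centred between the fingers, running (281,180) to (281,270). The tip edges at (233,242) and (337,242) put the real fingertips about 14 mm behind the TCP. I'll regrasp at TCP z about 0.219.

Request:
{"api": "servo_tool", "payload": {
  "targets": [
    [0, 0, 0, 0, 0, 0, 0],
    [0, 0, 0, 0, 0, 0, 0],
    [0, 0, 0.2, 0, 0, 0, 0],
    [0, 0, 0.4, 0, 0, 0, 0],
    [0, 0, 0.6, 0, 0, 0, 0],
    [0, 0, 0.75, 0, 0, 0, 0],
    [0, 0, 0.83, 0, 0, 0, 0],
    [0, 0, 0.83, 0, 0, 0, 0.5],
    [0, 0, 0.83, 0, 0, 0, 0.5],
    [0, 0, 0.83, 0, 0, 0, 0.5],
    [0, 0, 0.83, 0, 0, 0, 1],
    [0, 0, 0.83, 0, 0, 0, 1],
    [0, 0, 0.83, 0, 0, 0, 1],
    [0, 0, 0.83, 0, 0, 0, 1],
    [0, 0, 0.83, 0, 0, 0, 1]
  ]
}}

```text
t: 11.7
position: [0.5208, -0.0082, 0.2199]
tool_rot: [[-0.998, -0.058, 0.0], [-0.058, 0.998, -0.0], [-0.0, -0.0, -1.0]]
ft_force: [-0.9, 0.5, 0.4]
width: 0.0338
gripper_force: 0.0
```

Request:
{"api": "servo_tool", "payload": {
  "targets": [
    [0, 0, 0, 0, 0, 0, 1],
    [0, 0, 0, 0, 0, 0, 1],
    [0, 0, 0, 0, 0, 0, 1]
  ]
}}

```text
t: 12.0
position: [0.5208, -0.0082, 0.2198]
tool_rot: [[-0.998, -0.059, -0.0], [-0.059, 0.998, -0.0], [0.0, -0.0, -1.0]]
ft_force: [1.0, 1.0, -0.3]
width: 0.0292
gripper_force: 29.9
```

Width is 29.2 mm at 30 N, a true full-diameter pinch. Ramping again.

```bash
sed -i 's/L=-.0434,Z=.1011/L=-.0444,Z=.1007/; s/m\[2\]+.008/m[2]+.0309/' step.py; python3 step.py ramp 10 0.05
```

```text
t 12.00 theta cmd -0.415 meas -0.416 | phi seen -0.401 q33 inn -0.001 | est -0.400 v +0.000 c 8.57 e +0.000 F [ 1.   1.  -0.3] w 0.0292
theta [-0.366, -0.323, -0.276, -0.228, -0.182, -0.136, -0.09, -0.045, 0.005, 0.051] -> pred phi -0.400 v +0.000 ref [-0.4, 0.0]
[[0, 0.05, -0.02, 0, 0, 0, 1], [0, 0.095, -0.035, 0, 0, 0, 1], [0, 0.145, -0.05, 0, 0, 0, 1], [0, 0.195, -0.065, 0, 0, 0, 1], [0, 0.245, -0.075, 0, 0, 0, 1], [0, 0.295, -0.085, 0, 0, 0, 1], [0, 0.345, -0.09, 0, 0, 0, 1], [0, 0.395, -0.09, 0, 0, 0, 1], [0, 0.45, -0.095, 0, 0, 0, 1], [0, 0.5, -0.09, 0, 0, 0, 1]]
```

Request:
{"api": "servo_tool", "payload": {
  "targets": [
    [0, 0.05, -0.02, 0, 0, 0, 1],
    [0, 0.095, -0.035, 0, 0, 0, 1],
    [0, 0.145, -0.05, 0, 0, 0, 1],
    [0, 0.195, -0.065, 0, 0, 0, 1],
    [0, 0.245, -0.075, 0, 0, 0, 1],
    [0, 0.295, -0.085, 0, 0, 0, 1],
    [0, 0.345, -0.09, 0, 0, 0, 1],
    [0, 0.395, -0.09, 0, 0, 0, 1],
    [0, 0.45, -0.095, 0, 0, 0, 1],
    [0, 0.5, -0.09, 0, 0, 0, 1]
  ]
}}

```text
t: 13.05
position: [0.5157, 0.0419, 0.2269]
tool_rot: [[-0.998, -0.059, -0.007], [-0.059, 0.998, -0.001], [0.007, -0.0, -1.0]]
ft_force: [-13.4, -4.0, -10.8]
width: 0.0297
gripper_force: 29.8
```

```bash
python3 step.py ramp 4 0.1
```

```text
t 13.05 theta cmd 0.051 meas 0.054 | phi seen -0.401 q33 inn -0.001 | est -0.400 v +0.000 c 8.57 e +0.000 F [-13.4  -4.  -10.8] w 0.0297
theta [0.065, 0.074, 0.087, 0.101] -> pred phi -0.400 v +0.000 ref [-0.4, 0.0]
[[0, 0.015, 0.0, 0, 0, 0, 1], [0, 0.025, 0.0, 0, 0, 0, 1], [0, 0.04, 0.0, 0, 0, 0, 1], [0, 0.055, 0.0, 0, 0, 0, 1]]
```

Request:
{"api": "servo_tool", "payload": {
  "targets": [
    [0, 0.015, 0.0, 0, 0, 0, 1],
    [0, 0.025, 0.0, 0, 0, 0, 1],
    [0, 0.04, 0.0, 0, 0, 0, 1],
    [0, 0.055, 0.0, 0, 0, 0, 1]
  ]
}}

```text
t: 13.5
position: [0.5152, 0.047, 0.2264]
tool_rot: [[-0.998, -0.058, -0.008], [-0.058, 0.998, -0.001], [0.008, -0.001, -1.0]]
ft_force: [-12.4, -4.8, -16.9]
width: 0.0291
gripper_force: 29.8
```

```bash
python3 step.py ramp 4 0.14
```

```text
t 13.50 theta cmd 0.101 meas 0.102 | phi seen -0.401 q33 inn -0.001 | est -0.400 v +0.000 c 8.57 e +0.000 F [-12.4  -4.8 -16.9] w 0.0291
theta [0.11, 0.119, 0.128, 0.138] -> pred phi -0.400 v +0.000 ref [-0.4, 0.0]
[[0, 0.01, 0.005, 0, 0, 0, 1], [0, 0.02, 0.005, 0, 0, 0, 1], [0, 0.03, 0.005, 0, 0, 0, 1], [0, 0.04, 0.01, 0, 0, 0, 1]]
```

Request:
{"api": "servo_tool", "payload": {
  "targets": [
    [0.01, 0.01, 0.01, 0, 0, 0, 1],
    [0.015, 0.02, 0.02, 0, 0, 0, 1],
    [0.02, 0.03, 0.025, 0, 0, 0, 1],
    [0.02, 0.04, 0.03, 0, 0, 0, 1]
  ]
}}

```text
t: 13.95
position: [0.5148, 0.0511, 0.2254]
tool_rot: [[-0.998, -0.059, -0.002], [-0.059, 0.998, -0.001], [0.002, -0.0, -1.0]]
ft_force: [-5.6, -4.2, -5.3]
width: 0.0294
gripper_force: 29.9
```

```bash
python3 step.py ramp 4 0.18
```

```text
t 13.95 theta cmd 0.138 meas 0.141 | phi seen -0.401 q33 inn -0.001 | est -0.400 v +0.000 c 8.57 e +0.000 F [-5.6 -4.2 -5.3] w 0.0294
theta [0.147, 0.161, 0.17, 0.179] -> pred phi -0.398 v +0.019 ref [-0.4, 0.0]
[[0, 0.01, 0.0, 0, 0, 0, 1], [0, 0.025, 0.0, 0, 0, 0, 1], [0, 0.035, 0.005, 0, 0, 0, 1], [0, 0.045, 0.005, 0, 0, 0, 1]]
```

Request:
{"api": "servo_tool", "payload": {
  "targets": [
    [0, 0.01, 0.0, 0, 0, 0, 1],
    [0, 0.025, 0.0, 0, 0, 0, 1],
    [0, 0.035, 0.005, 0, 0, 0, 1],
    [0, 0.045, 0.005, 0, 0, 0, 1]
  ]
}}

```text
t: 14.4
position: [0.5143, 0.0554, 0.2246]
tool_rot: [[-0.998, -0.058, -0.002], [-0.058, 0.998, -0.001], [0.002, -0.001, -1.0]]
ft_force: [-5.1, -4.5, -10.1]
width: 0.0293
gripper_force: 29.9
```

```bash
cp S.json S_bak.json; python3 step.py ramp 3 0.21
```

```text
t 14.40 theta cmd 0.179 meas 0.182 | phi seen -0.393 q34 inn +0.005 | est -0.398 v +0.019 c 8.57 e +0.000 F [ -5.1  -4.5 -10.1] w 0.0293
theta [0.188, 0.198, 0.211] -> pred phi -0.377 v +0.116 ref [-0.4, 0.0]
[[0, 0.01, 0.0, 0, 0, 0, 1], [0, 0.02, 0.005, 0, 0, 0, 1], [0, 0.035, 0.005, 0, 0, 0, 1]]
```

Lift-off has started (seen -0.393).

Request:
{"api": "servo_tool", "payload": {
  "targets": [
    [0, 0.01, 0.0, 0, 0, 0, 1],
    [0, 0.02, 0.005, 0, 0, 0, 1],
    [0, 0.035, 0.005, 0, 0, 0, 1]
  ]
}}

```text
t: 14.75
position: [0.514, 0.0588, 0.2239]
tool_rot: [[-0.998, -0.058, -0.003], [-0.058, 0.998, -0.001], [0.003, -0.001, -1.0]]
ft_force: [-4.4, -4.3, -12.7]
width: 0.0295
gripper_force: 29.9
```

```bash
cp S.json S_bak.json; python3 step.py mpc 3 0.17 3.2
```

```text
t 14.75 theta cmd 0.211 meas 0.215 | phi seen -0.349 q33 inn +0.028 | est -0.349 v +0.215 c 8.85 e +0.002 F [ -4.4  -4.3 -12.7] w 0.0295
theta [0.119, 0.096, 0.101] -> pred phi -0.258 v +0.244 ref [-0.263, 0.249]
[[0, -0.1, -0.015, 0, 0, 0, 1], [0, -0.125, -0.02, 0, 0, 0, 1], [0, -0.12, -0.02, 0, 0, 0, 1]]
```

Request:
{"api": "servo_tool", "payload": {
  "targets": [
    [0, -0.1, -0.015, 0, 0, 0, 1],
    [0, -0.125, -0.02, 0, 0, 0, 1],
    [0, -0.12, -0.02, 0, 0, 0, 1]
  ]
}}

```text
t: 15.1
position: [0.5153, 0.0463, 0.2263]
tool_rot: [[-0.998, -0.058, -0.001], [-0.058, 0.998, -0.0], [0.001, -0.0, -1.0]]
ft_force: [-2.8, -2.5, -12.5]
width: 0.0294
gripper_force: 29.9
```

```bash
cp S.json S_bak.json; python3 step.py mpc 3
```

```text
t 15.10 theta cmd 0.101 meas 0.096 | phi seen -0.261 q32 inn -0.002 | est -0.261 v +0.239 c 8.84 e +0.001 F [ -2.8  -2.5 -12.5] w 0.0294
theta [0.11, 0.101, 0.087] -> pred phi -0.176 v +0.252 ref [-0.175, 0.249]
[[0, 0.01, 0.005, 0, 0, 0, 1], [0, 0.0, 0.005, 0, 0, 0, 1], [0, -0.015, 0.0, 0, 0, 0, 1]]
```

Request:
{"api": "servo_tool", "payload": {
  "targets": [
    [0, 0.01, 0.005, 0, 0, 0, 1],
    [0, 0.0, 0.005, 0, 0, 0, 1],
    [0, -0.015, 0.0, 0, 0, 0, 1]
  ]
}}

```text
t: 15.45
position: [0.5153, 0.0456, 0.2264]
tool_rot: [[-0.998, -0.059, -0.001], [-0.059, 0.998, -0.0], [0.001, -0.0, -1.0]]
ft_force: [-2.8, -4.0, -14.1]
width: 0.0291
gripper_force: 29.9
```

```bash
python3 step.py mpc 4
```

```text
t 15.45 theta cmd 0.087 meas 0.089 | phi seen -0.177 q32 inn -0.001 | est -0.177 v +0.249 c 8.85 e +0.000 F [ -2.8  -4.  -14.1] w 0.0291
theta [0.065, 0.056, 0.042, 0.033] -> pred phi -0.066 v +0.236 ref [-0.066, 0.233]
[[0, -0.025, 0.0, 0, 0, 0, 1], [0, -0.035, 0.0, 0, 0, 0, 1], [0, -0.05, 0.0, 0, 0, 0, 1], [0, -0.06, 0.0, 0, 0, 0, 1]]
```

Request:
{"api": "servo_tool", "payload": {
  "targets": [
    [0, -0.025, 0.0, 0, 0, 0, 1],
    [0, -0.035, 0.0, 0, 0, 0, 1],
    [0, -0.05, 0.0, 0, 0, 0, 1],
    [0, -0.06, 0.0, 0, 0, 0, 1]
  ]
}}

```text
t: 15.9
position: [0.516, 0.0395, 0.227]
tool_rot: [[-0.998, -0.058, 0.0], [-0.058, 0.998, 0.0], [-0.0, 0.0, -1.0]]
ft_force: [-4.1, -1.4, -9.5]
width: 0.0295
gripper_force: 29.9
```

```bash
python3 step.py mpc 4
```

```text
t 15.90 theta cmd 0.033 meas 0.032 | phi seen -0.050 q32 inn +0.016 | est -0.051 v +0.279 c 8.72 e +0.009 F [-4.1 -1.4 -9.5] w 0.0295
theta [-0.067, -0.058, -0.031, -0.017] -> pred phi 0.044 v +0.147 ref [0.031, 0.194]
[[0, -0.11, 0.0, 0, 0, 0, 1], [0, -0.1, 0.0, 0, 0, 0, 1], [0, -0.07, -0.005, 0, 0, 0, 1], [0, -0.055, -0.005, 0, 0, 0, 1]]
```

Request:
{"api": "servo_tool", "payload": {
  "targets": [
    [0, -0.11, 0.0, 0, 0, 0, 1],
    [0, -0.1, 0.0, 0, 0, 0, 1],
    [0, -0.07, -0.005, 0, 0, 0, 1],
    [0, -0.055, -0.005, 0, 0, 0, 1]
  ]
}}

```text
t: 16.35
position: [0.5164, 0.0344, 0.2273]
tool_rot: [[-0.998, -0.058, 0.0], [-0.058, 0.998, 0.0], [-0.0, 0.0, -1.0]]
ft_force: [1.1, -0.5, -10.5]
width: 0.0292
gripper_force: 29.9
```

```bash
python3 step.py mpc 4
```

```text
t 16.35 theta cmd -0.017 meas -0.015 | phi seen 0.066 q29 inn +0.023 | est 0.065 v +0.206 c 8.61 e +0.016 F [  1.1  -0.5 -10.5] w 0.0292
theta [-0.141, -0.122, -0.081, -0.058] -> pred phi 0.124 v +0.063 ref [0.106, 0.135]
[[0, -0.135, 0.015, 0, 0, 0, 1], [0, -0.115, 0.01, 0, 0, 0, 1], [0, -0.07, 0.005, 0, 0, 0, 1], [0, -0.045, 0.005, 0, 0, 0, 1]]
```

Request:
{"api": "servo_tool", "payload": {
  "targets": [
    [0, -0.135, 0.015, 0, 0, 0, 1],
    [0, -0.115, 0.01, 0, 0, 0, 1],
    [0, -0.07, 0.005, 0, 0, 0, 1],
    [0, -0.045, 0.005, 0, 0, 0, 1]
  ]
}}

```text
t: 16.8
position: [0.5169, 0.0298, 0.2272]
tool_rot: [[-0.998, -0.058, 0.001], [-0.058, 0.998, 0.0], [-0.001, 0.0, -1.0]]
ft_force: [3.2, 0.9, -3.3]
width: 0.0294
gripper_force: 29.9
```

```bash
python3 step.py mpc 4
```

```text
t 16.80 theta cmd -0.058 meas -0.058 | phi seen 0.155 q27 inn +0.031 | est 0.153 v +0.138 c 8.51 e +0.022 F [ 3.2  0.9 -3.3] w 0.0294
theta [-0.21, -0.182, -0.122, -0.09] -> pred phi 0.176 v -0.028 ref [0.151, 0.068]
[[0, -0.165, 0.02, 0, 0, 0, 1], [0, -0.135, 0.015, 0, 0, 0, 1], [0, -0.07, 0.005, 0, 0, 0, 1], [0, -0.035, 0.0, 0, 0, 0, 1]]
```

Request:
{"api": "servo_tool", "payload": {
  "targets": [
    [0, -0.165, 0.02, 0, 0, 0, 1],
    [0, -0.135, 0.015, 0, 0, 0, 1],
    [0, -0.07, 0.005, 0, 0, 0, 1],
    [0, -0.035, 0.0, 0, 0, 0, 1]
  ]
}}

```text
t: 17.25
position: [0.5172, 0.0265, 0.2272]
tool_rot: [[-0.998, -0.059, 0.001], [-0.059, 0.998, 0.0], [-0.001, 0.0, -1.0]]
ft_force: [5.4, 1.9, -6.3]
width: 0.029
gripper_force: 29.9
```

```bash
sed -i "s/z,q=see(p)/z,q=see(p); save(p,'s%.2f'%t)/" step.py; python3 step.py mpc 3; python3 - <<'E'
import cv2,glob
f=sorted(glob.glob('pics/s1*.png'))[-1]; print(f)
cv2.imwrite('pics/v5.png',cv2.resize(cv2.imread(f)[205:270,260:355],None,fx=8,fy=8,interpolation=cv2.INTER_CUBIC))
E
```

```text
t 17.25 theta cmd -0.090 meas -0.089 | phi seen 0.203 q26 inn +0.027 | est 0.201 v +0.031 c 8.44 e +0.025 F [ 5.4  1.9 -6.3] w 0.0290
theta [-0.201, -0.173, -0.127] -> pred phi 0.197 v -0.071 ref [0.167, 0.023]
[[0, -0.12, 0.02, 0, 0, 0, 1], [0, -0.09, 0.015, 0, 0, 0, 1], [0, -0.04, 0.005, 0, 0, 0, 1]]
pics/s17.25.png
```

View pics/v5.png

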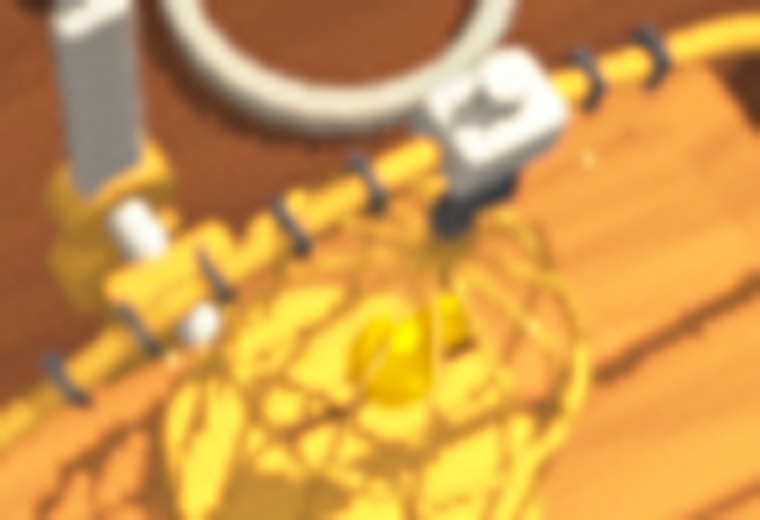

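The picture shows the ball at about (316,231.7), merging with the rider's own dark prong at about (322,228). The prong pulls my reading upward, so I'll remove it with the rest picture as background and recheck offline.

```bash
python3 - <<'E'
s=open('step.py').read()
s=s.replace("    d=cv2.GaussianBlur(np.clip(120-g,0,None),(0,0),2.0)","""    b=cv2.cvtColor(cv2.imread('pics/q.png'),cv2.COLOR_BGR2GRAY).astype(np.float32); b[240:,:300]=255
    d=cv2.GaussianBlur(np.clip(np.clip(120-g,0,None)-1.3*np.clip(120-b,0,None),0,None),(0,0),1.6)""")
s=s.replace("\nmain(sys","\nif __name__=='__main__': main(sys")
open('step.py','w').write(s)
import step,cv2,glob
from h import *
f='pics/s17.25.png'; im=cv2.cvtColor(cv2.imread(f),cv2.COLOR_BGR2RGB)
import json
p=imaging.camera('scene'); save(p,'s17.30')
print(step.see(p)); p['color']=im; print(step.see(p))
p['color']=cv2.cvtColor(cv2.imread('pics/q.png'),cv2.COLOR_BGR2RGB);print(step.see(p),ctrl.sense()['t'])
E
```

```text
(0.20257650150337944, 30.62434959411621)
(0.20145069622896955, 30.416837692260742)
(-0.40042382174159363, 41.32421875) 17.35
```

Request:
{"api": "servo_tool", "payload": {
  "targets": [
    [0, -0.12, 0.02, 0, 0, 0, 1],
    [0, -0.09, 0.015, 0, 0, 0, 1],
    [0, -0.04, 0.005, 0, 0, 0, 1]
  ]
}}

```text
t: 17.65
position: [0.5176, 0.0221, 0.2269]
tool_rot: [[-0.998, -0.058, 0.002], [-0.058, 0.998, 0.0], [-0.002, 0.0, -1.0]]
ft_force: [6.9, 2.5, -8.3]
width: 0.0295
gripper_force: 29.9
```

```bash
python3 - <<'E'
import json; S=json.load(open('S.json')); n=len(S['ts'])
S['ts']=[t+.05 if i>=n-4 else t for i,t in enumerate(S['ts'])]
P=S['P']; P[3][3]+=1e-4; P[2][2]+=.02
json.dump(S,open('S.json','w'))
E
sed -i 's/1e-4,2e-7\])/1e-3,2e-5])/' step.py; python3 step.py mpc 3 0.17 0.8
```

```text
t 17.65 theta cmd -0.127 meas -0.130 | phi seen 0.217 q30 inn +0.015 | est 0.216 v -0.023 c 8.40 e +0.029 F [ 6.9  2.5 -8.3] w 0.0295
theta [-0.159, -0.159, -0.145] -> pred phi 0.199 v -0.085 ref [0.199, -0.089]
[[0, -0.035, 0.005, 0, 0, 0, 1], [0, -0.035, 0.005, 0, 0, 0, 1], [0, -0.02, 0.005, 0, 0, 0, 1]]
```

```bash
cat > fit.py <<'E'
import json,numpy as np,step
from scipy.optimize import least_squares
S=json.load(open('S.json')); ts,ths=S['ts'],S['ths']
L=[(r[0],r[2]) for r in S['log'] if r[0]>14.7]+[(17.30,.2026)]; L.sort(); T,Zm=map(np.array,zip(*L))
def run(p):
    f,v,G,c,e,al=p; t=T[0]; out=[]
    for u in T:
        n=max(0,round((u-t)/.01))
        for k in range(n):
            th=np.interp(t+.005-al+.01*k,ts,ths); v+=.01*(G*np.sin(f)+c*(th+e-f)-.57*v); f+=.01*v
        t=u; out.append(f)
    return np.array(out),f,v
pri=np.array([-.349,.2,12.29,8.57,0,0.0]); sg=np.array([.01,.1,1.0,1.0,.03,.02])
r=least_squares(lambda p:np.r_[(run(p)[0]-Zm)/.004,(p-pri)/sg],pri)
m,f,v=run(r.x); print(np.round(r.x,3),'state at',T[-1],round(f,3),round(v,3)); print(np.round(m-Zm,4))
E
python3 fit.py
```

```text
[-0.349  0.2   -1.414 -0.368 -0.092 -0.006] state at 17.65 0.218 0.014
[-0.0004 -0.0071  0.0057  0.0042 -0.0006 -0.0056 -0.0024  0.0014  0.0002]
```

```bash
sed -i "s|/sg\],pri)|/sg],pri,bounds=([-.36,0,10.5,6.5,-.06,-.01],[-.33,.5,14,11,.06,.1]))|; s/\[.01,.1,1.0,1.0,.03,.02\]/[.01,.1,.5,1.0,.03,.03]/" fit.py; python3 fit.py
```

```text
[-3.4900e-01  2.1800e-01  1.2331e+01  8.3210e+00  2.6000e-02  1.0000e-03] state at 17.65 0.217 -0.013
[-0.     -0.      0.0007 -0.0012  0.0007 -0.0001 -0.0013  0.0018 -0.0003]
```

The constrained fit explains every photo to 1 mrad (c=8.32, lever offset 0.026). I'll load it into the estimator and carry on.

Request:
{"api": "servo_tool", "payload": {
  "targets": [
    [0, -0.035, 0.005, 0, 0, 0, 1],
    [0, -0.035, 0.005, 0, 0, 0, 1],
    [0, -0.02, 0.005, 0, 0, 0, 1]
  ]
}}

```text
t: 18.0
position: [0.5178, 0.0202, 0.2266]
tool_rot: [[-0.998, -0.059, 0.003], [-0.059, 0.998, 0.0], [-0.003, -0.0, -1.0]]
ft_force: [4.8, 0.8, -0.9]
width: 0.0291
gripper_force: 29.9
```

```bash
python3 - <<'E'
import json; S=json.load(open('S.json'))
S['x']=[.217,-.013,8.32,.026]; S['P']=[4e-6,1e-4,.01,2e-5]
json.dump(S,open('S.json','w'))
E
sed -i 's/1e-3,2e-5\])/1e-4,5e-6])/; s/+.006\*\*2/+.003**2/; s/GI,BI,R=12.29/GI,BI,R=12.33/' step.py; python3 step.py mpc 4 0.17 1.0
```

```text
t 18.00 theta cmd -0.145 meas -0.147 | phi seen 0.213 q31 inn +0.008 | est 0.211 v -0.048 c 8.27 e +0.028 F [ 4.8  0.8 -0.9] w 0.0291
theta [-0.131, -0.127, -0.122, -0.118] -> pred phi 0.186 v -0.055 ref [0.186, -0.055]
[[0, 0.015, -0.005, 0, 0, 0, 1], [0, 0.02, -0.005, 0, 0, 0, 1], [0, 0.025, -0.005, 0, 0, 0, 1], [0, 0.03, -0.005, 0, 0, 0, 1]]
```

Request:
{"api": "servo_tool", "payload": {
  "targets": [
    [0, 0.015, -0.005, 0, 0, 0, 1],
    [0, 0.02, -0.005, 0, 0, 0, 1],
    [0, 0.025, -0.005, 0, 0, 0, 1],
    [0, 0.03, -0.005, 0, 0, 0, 1]
  ]
}}

```text
t: 18.45
position: [0.5175, 0.0233, 0.2269]
tool_rot: [[-0.998, -0.059, 0.002], [-0.059, 0.998, 0.0], [-0.002, 0.0, -1.0]]
ft_force: [7.3, 2.4, -3.0]
width: 0.0296
gripper_force: 29.8
```

```bash
python3 step.py mpc 4
```

```text
t 18.45 theta cmd -0.118 meas -0.118 | phi seen 0.202 q31 inn +0.016 | est 0.201 v -0.013 c 8.22 e +0.031 F [ 7.3  2.4 -3. ] w 0.0296
theta [-0.182, -0.159, -0.122, -0.104] -> pred phi 0.182 v -0.054 ref [0.17, -0.009]
[[0, -0.07, 0.01, 0, 0, 0, 1], [0, -0.045, 0.005, 0, 0, 0, 1], [0, -0.005, 0.0, 0, 0, 0, 1], [0, 0.015, 0.0, 0, 0, 0, 1]]
```

Request:
{"api": "servo_tool", "payload": {
  "targets": [
    [0, -0.07, 0.01, 0, 0, 0, 1],
    [0, -0.045, 0.005, 0, 0, 0, 1],
    [0, -0.005, 0.0, 0, 0, 0, 1],
    [0, 0.015, 0.0, 0, 0, 0, 1]
  ]
}}

```text
t: 18.9
position: [0.5174, 0.0249, 0.227]
tool_rot: [[-0.998, -0.059, 0.002], [-0.059, 0.998, 0.0], [-0.002, 0.0, -1.0]]
ft_force: [4.6, 1.2, -1.6]
width: 0.0296
gripper_force: 29.9
```

```bash
sed -i 's/1e-4,5e-6\])/1e-5,5e-5])/' step.py; python3 - <<'E'
import json; S=json.load(open('S.json')); S['P'][3][3]+=1e-4; S['x'][3]+=.004
json.dump(S,open('S.json','w'))
E
python3 step.py mpc 4 .17 0.8
```

```text
t 18.90 theta cmd -0.104 meas -0.103 | phi seen 0.185 q31 inn -0.000 | est 0.185 v -0.040 c 8.22 e +0.035 F [ 4.6  1.2 -1.6] w 0.0296
theta [-0.127, -0.131, -0.122, -0.118] -> pred phi 0.174 v -0.022 ref [0.173, -0.019]
[[0, -0.025, 0.0, 0, 0, 0, 1], [0, -0.03, 0.0, 0, 0, 0, 1], [0, -0.02, 0.0, 0, 0, 0, 1], [0, -0.015, 0.0, 0, 0, 0, 1]]
```

Innovation is zero now. Settling.

Request:
{"api": "servo_tool", "payload": {
  "targets": [
    [0, -0.025, 0.0, 0, 0, 0, 1],
    [0, -0.03, 0.0, 0, 0, 0, 1],
    [0, -0.02, 0.0, 0, 0, 0, 1],
    [0, -0.015, 0.0, 0, 0, 0, 1]
  ]
}}

```text
t: 19.35
position: [0.5175, 0.0233, 0.2269]
tool_rot: [[-0.998, -0.059, 0.002], [-0.059, 0.998, 0.0], [-0.002, 0.0, -1.0]]
ft_force: [6.5, 2.1, -3.1]
width: 0.0293
gripper_force: 29.9
```

```bash
python3 step.py mpc 5
```

```text
t 19.35 theta cmd -0.118 meas -0.118 | phi seen 0.173 q31 inn -0.001 | est 0.173 v -0.025 c 8.22 e +0.035 F [ 6.5  2.1 -3.1] w 0.0293
theta [-0.109, -0.109, -0.113, -0.118, -0.118] -> pred phi 0.169 v +0.000 ref [0.17, 0.0]
[[0, 0.01, 0.0, 0, 0, 0, 1], [0, 0.01, 0.0, 0, 0, 0, 1], [0, 0.005, 0.0, 0, 0, 0, 1], [0, 0.0, 0.0, 0, 0, 0, 1], [0, 0.0, 0.0, 0, 0, 0, 1]]
```

Request:
{"api": "servo_tool", "payload": {
  "targets": [
    [0, 0.01, 0.0, 0, 0, 0, 1],
    [0, 0.01, 0.0, 0, 0, 0, 1],
    [0, 0.005, 0.0, 0, 0, 0, 1],
    [0, 0.0, 0.0, 0, 0, 0, 1],
    [0, 0.0, 0.0, 0, 0, 0, 1]
  ]
}}

```text
t: 19.9
position: [0.5175, 0.0233, 0.2269]
tool_rot: [[-0.998, -0.059, 0.002], [-0.059, 0.998, 0.0], [-0.002, -0.0, -1.0]]
ft_force: [7.0, 1.1, -3.6]
width: 0.0294
gripper_force: 29.9
```

```bash
python3 step.py mpc 5; python3 - <<'E'
import cv2,glob
f=sorted(glob.glob('pics/s1*.png'))[-1]; print(f)
cv2.imwrite('pics/v6.png',cv2.resize(cv2.imread(f)[205:255,280:345],None,fx=12,fy=12,interpolation=cv2.INTER_CUBIC))
E
```

```text
t 19.90 theta cmd -0.118 meas -0.119 | phi seen 0.168 q31 inn -0.000 | est 0.168 v -0.000 c 8.22 e +0.035 F [ 7.   1.1 -3.6] w 0.0294
theta [-0.113, -0.118, -0.118, -0.118, -0.118] -> pred phi 0.170 v +0.004 ref [0.17, 0.0]
[[0, 0.005, 0.0, 0, 0, 0, 1], [0, 0.0, 0.0, 0, 0, 0, 1], [0, 0.0, 0.0, 0, 0, 0, 1], [0, 0.0, 0.0, 0, 0, 0, 1], [0, 0.0, 0.0, 0, 0, 0, 1]]
pics/s19.90.png
```

View pics/v6.png

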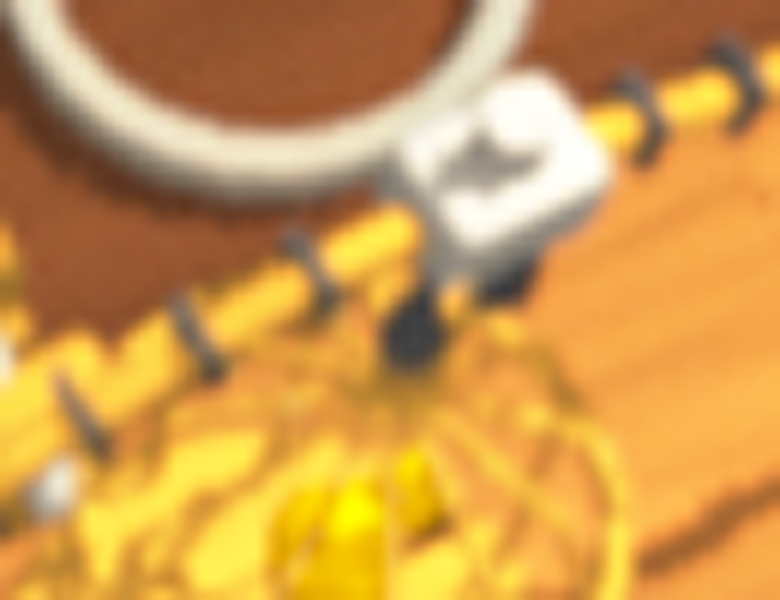

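The ball is at about (313.8,232.4), with the pointer rising under the saddle's middle. The visible ticks put the saddle centre at about 0.16-0.17. The pointer is on the rider and the hold is running from about t=19.4.

Request:
{"api": "servo_tool", "payload": {
  "targets": [
    [0, 0.005, 0.0, 0, 0, 0, 1],
    [0, 0.0, 0.0, 0, 0, 0, 1],
    [0, 0.0, 0.0, 0, 0, 0, 1],
    [0, 0.0, 0.0, 0, 0, 0, 1],
    [0, 0.0, 0.0, 0, 0, 0, 1]
  ]
}}

```text
t: 20.45
position: [0.5175, 0.0233, 0.2269]
tool_rot: [[-0.998, -0.059, 0.002], [-0.059, 0.998, 0.0], [-0.002, -0.0, -1.0]]
ft_force: [6.7, 2.3, -4.2]
width: 0.0294
gripper_force: 29.9
```

```bash
python3 step.py mpc 6
```

```text
t 20.45 theta cmd -0.118 meas -0.118 | phi seen 0.165 q32 inn -0.005 | est 0.165 v -0.008 c 8.22 e +0.033 F [ 6.7  2.3 -4.2] w 0.0294
theta [-0.099, -0.104, -0.113, -0.118, -0.122, -0.118] -> pred phi 0.168 v +0.003 ref [0.17, 0.0]
[[0, 0.02, -0.005, 0, 0, 0, 1], [0, 0.015, 0.0, 0, 0, 0, 1], [0, 0.005, 0.0, 0, 0, 0, 1], [0, 0.0, 0.0, 0, 0, 0, 1], [0, -0.005, 0.0, 0, 0, 0, 1], [0, 0.0, 0.0, 0, 0, 0, 1]]
```

Request:
{"api": "servo_tool", "payload": {
  "targets": [
    [0, 0.02, -0.005, 0, 0, 0, 1],
    [0, 0.015, 0.0, 0, 0, 0, 1],
    [0, 0.005, 0.0, 0, 0, 0, 1],
    [0, 0.0, 0.0, 0, 0, 0, 1],
    [0, -0.005, 0.0, 0, 0, 0, 1],
    [0, 0.0, 0.0, 0, 0, 0, 1]
  ]
}}

```text
t: 21.1
position: [0.5175, 0.0232, 0.2269]
tool_rot: [[-0.998, -0.059, 0.002], [-0.059, 0.998, 0.0], [-0.002, -0.0, -1.0]]
ft_force: [6.2, 0.9, -3.2]
width: 0.0294
gripper_force: 29.9
```

```bash
python3 step.py mpc 6
```

```text
t 21.10 theta cmd -0.118 meas -0.119 | phi seen 0.158 q33 inn -0.010 | est 0.158 v -0.021 c 8.22 e +0.031 F [ 6.2  0.9 -3.2] w 0.0294
theta [-0.063, -0.076, -0.104, -0.118, -0.122, -0.122] -> pred phi 0.167 v +0.016 ref [0.17, 0.0]
[[0, 0.06, -0.005, 0, 0, 0, 1], [0, 0.045, -0.005, 0, 0, 0, 1], [0, 0.015, 0.0, 0, 0, 0, 1], [0, 0.0, 0.0, 0, 0, 0, 1], [0, -0.005, 0.0, 0, 0, 0, 1], [0, -0.005, 0.0, 0, 0, 0, 1]]
```

Request:
{"api": "servo_tool", "payload": {
  "targets": [
    [0, 0.06, -0.005, 0, 0, 0, 1],
    [0, 0.045, -0.005, 0, 0, 0, 1],
    [0, 0.015, 0.0, 0, 0, 0, 1],
    [0, 0.0, 0.0, 0, 0, 0, 1],
    [0, -0.005, 0.0, 0, 0, 0, 1],
    [0, -0.005, 0.0, 0, 0, 0, 1]
  ]
}}

```text
t: 21.75
position: [0.5175, 0.0228, 0.2269]
tool_rot: [[-0.998, -0.059, 0.002], [-0.059, 0.998, 0.0], [-0.002, 0.0, -1.0]]
ft_force: [7.8, 1.9, -2.9]
width: 0.0296
gripper_force: 29.9
```

```bash
python3 step.py mpc 5
```

```text
t 21.75 theta cmd -0.122 meas -0.123 | phi seen 0.173 q32 inn +0.006 | est 0.173 v +0.030 c 8.22 e +0.032 F [ 7.8  1.9 -2.9] w 0.0296
theta [-0.145, -0.136, -0.122, -0.118, -0.113] -> pred phi 0.173 v -0.010 ref [0.17, 0.0]
[[0, -0.025, 0.005, 0, 0, 0, 1], [0, -0.015, 0.0, 0, 0, 0, 1], [0, 0.0, 0.0, 0, 0, 0, 1], [0, 0.005, 0.0, 0, 0, 0, 1], [0, 0.01, 0.0, 0, 0, 0, 1]]
```

Request:
{"api": "servo_tool", "payload": {
  "targets": [
    [0, -0.025, 0.005, 0, 0, 0, 1],
    [0, -0.015, 0.0, 0, 0, 0, 1],
    [0, 0.0, 0.0, 0, 0, 0, 1],
    [0, 0.005, 0.0, 0, 0, 0, 1],
    [0, 0.01, 0.0, 0, 0, 0, 1]
  ]
}}

```text
t: 22.3
position: [0.5174, 0.0239, 0.2269]
tool_rot: [[-0.998, -0.059, 0.002], [-0.059, 0.998, 0.0], [-0.002, -0.0, -1.0]]
ft_force: [6.4, 1.1, -1.9]
width: 0.0293
gripper_force: 29.9
```

```bash
python3 step.py mpc 5
```

```text
t 22.30 theta cmd -0.113 meas -0.113 | phi seen 0.165 q33 inn -0.008 | est 0.166 v -0.030 c 8.22 e +0.030 F [ 6.4  1.1 -1.9] w 0.0293
theta [-0.076, -0.085, -0.104, -0.113, -0.118] -> pred phi 0.167 v +0.018 ref [0.17, 0.0]
[[0, 0.04, -0.005, 0, 0, 0, 1], [0, 0.03, -0.005, 0, 0, 0, 1], [0, 0.01, 0.0, 0, 0, 0, 1], [0, 0.0, 0.0, 0, 0, 0, 1], [0, -0.005, 0.0, 0, 0, 0, 1]]
```

Request:
{"api": "servo_tool", "payload": {
  "targets": [
    [0, 0.04, -0.005, 0, 0, 0, 1],
    [0, 0.03, -0.005, 0, 0, 0, 1],
    [0, 0.01, 0.0, 0, 0, 0, 1],
    [0, 0.0, 0.0, 0, 0, 0, 1],
    [0, -0.005, 0.0, 0, 0, 0, 1]
  ]
}}

```text
t: 22.85
position: [0.5175, 0.0233, 0.2269]
tool_rot: [[-0.998, -0.059, 0.002], [-0.059, 0.998, 0.0], [-0.002, -0.0, -1.0]]
ft_force: [6.9, 1.8, -4.1]
width: 0.0292
gripper_force: 29.9
```

```bash
python3 step.py mpc 5
```

```text
t 22.85 theta cmd -0.118 meas -0.118 | phi seen 0.171 q31 inn +0.004 | est 0.171 v +0.027 c 8.22 e +0.031 F [ 6.9  1.8 -4.1] w 0.0292
theta [-0.141, -0.131, -0.122, -0.113, -0.113] -> pred phi 0.173 v -0.006 ref [0.17, 0.0]
[[0, -0.025, 0.005, 0, 0, 0, 1], [0, -0.015, 0.0, 0, 0, 0, 1], [0, -0.005, 0.0, 0, 0, 0, 1], [0, 0.005, 0.0, 0, 0, 0, 1], [0, 0.005, 0.0, 0, 0, 0, 1]]
```

Request:
{"api": "servo_tool", "payload": {
  "targets": [
    [0, -0.025, 0.005, 0, 0, 0, 1],
    [0, -0.015, 0.0, 0, 0, 0, 1],
    [0, -0.005, 0.0, 0, 0, 0, 1],
    [0, 0.005, 0.0, 0, 0, 0, 1],
    [0, 0.005, 0.0, 0, 0, 0, 1]
  ]
}}

```text
t: 23.4
position: [0.5174, 0.024, 0.2269]
tool_rot: [[-0.998, -0.059, 0.002], [-0.059, 0.998, 0.0], [-0.002, 0.0, -1.0]]
ft_force: [7.2, 2.1, -2.7]
width: 0.0292
gripper_force: 29.9
```

```bash
python3 step.py mpc 5
```

```text
t 23.40 theta cmd -0.113 meas -0.112 | phi seen 0.166 q32 inn -0.006 | est 0.167 v -0.021 c 8.22 e +0.029 F [ 7.2  2.1 -2.7] w 0.0292
theta [-0.085, -0.095, -0.104, -0.113, -0.118] -> pred phi 0.168 v +0.012 ref [0.17, 0.0]
[[0, 0.03, -0.005, 0, 0, 0, 1], [0, 0.02, -0.005, 0, 0, 0, 1], [0, 0.01, 0.0, 0, 0, 0, 1], [0, 0.0, 0.0, 0, 0, 0, 1], [0, -0.005, 0.0, 0, 0, 0, 1]]
```

Request:
{"api": "servo_tool", "payload": {
  "targets": [
    [0, 0.03, -0.005, 0, 0, 0, 1],
    [0, 0.02, -0.005, 0, 0, 0, 1],
    [0, 0.01, 0.0, 0, 0, 0, 1],
    [0, 0.0, 0.0, 0, 0, 0, 1],
    [0, -0.005, 0.0, 0, 0, 0, 1]
  ]
}}

```text
t: 23.95
position: [0.5175, 0.0233, 0.2269]
tool_rot: [[-0.998, -0.059, 0.002], [-0.059, 0.998, 0.0], [-0.002, -0.0, -1.0]]
ft_force: [6.6, 2.0, -3.1]
width: 0.0295
gripper_force: 29.9
```

```bash
python3 step.py mpc 5
```

```text
t 23.95 theta cmd -0.118 meas -0.118 | phi seen 0.174 q30 inn +0.006 | est 0.173 v +0.027 c 8.22 e +0.031 F [ 6.6  2.  -3.1] w 0.0295
theta [-0.145, -0.136, -0.122, -0.113, -0.113] -> pred phi 0.173 v -0.009 ref [0.17, 0.0]
[[0, -0.03, 0.005, 0, 0, 0, 1], [0, -0.02, 0.0, 0, 0, 0, 1], [0, -0.005, 0.0, 0, 0, 0, 1], [0, 0.005, 0.0, 0, 0, 0, 1], [0, 0.005, 0.0, 0, 0, 0, 1]]
```

Request:
{"api": "servo_tool", "payload": {
  "targets": [
    [0, -0.03, 0.005, 0, 0, 0, 1],
    [0, -0.02, 0.0, 0, 0, 0, 1],
    [0, -0.005, 0.0, 0, 0, 0, 1],
    [0, 0.005, 0.0, 0, 0, 0, 1],
    [0, 0.005, 0.0, 0, 0, 0, 1]
  ]
}}

```text
t: 24.5
position: [0.5174, 0.024, 0.227]
tool_rot: [[-0.998, -0.059, 0.002], [-0.059, 0.998, 0.0], [-0.002, 0.0, -1.0]]
ft_force: [5.3, 0.7, -2.0]
width: 0.0297
gripper_force: 29.9
```

```bash
sed -i "s/z,q=see(p); /z,q=see(p); import pickle; pickle.dump({k:v for k,v in p.items() if k!='color'},open('p.pkl','wb')); /" step.py; python3 step.py mpc 5; python3 - <<'E'
import pickle
from prof import *
from scipy.optimize import fsolve
p=pickle.load(open('p.pkl','rb'))
im=cv2.imread('pics/q.png'); hsv=cv2.cvtColor(im,cv2.COLOR_BGR2HSV); g=cv2.cvtColor(im,cv2.COLOR_BGR2GRAY)
def solve(u): return np.round(fsolve(lambda a:proj(p,pt(a[0],a[1]*.1))[0]-u,[.17,2.0]),3)
W=(hsv[...,1]<90)&(g>200); n,l,st,c=cv2.connectedComponentsWithStats(W.astype(np.uint8))
for i in range(1,n):
    if st[i,4]>20 and np.hypot(*(c[i]-[322,219]))<12: print('saddle',c[i],st[i],solve(c[i]))
D=(g<110)&(hsv[...,1]<120); n,l,st,c=cv2.connectedComponentsWithStats(D.astype(np.uint8))
for i in range(1,n):
    if st[i,4]>3 and 255<c[i][0]<350 and 205<c[i][1]<262: print('dark',c[i].round(1),st[i,4],solve(c[i]))
E
```

```text
t 24.50 theta cmd -0.113 meas -0.112 | phi seen 0.171 q32 inn -0.002 | est 0.171 v -0.015 c 8.22 e +0.030 F [ 5.3  0.7 -2. ] w 0.0297
theta [-0.104, -0.109, -0.113, -0.113, -0.113] -> pred phi 0.169 v +0.001 ref [0.17, 0.0]
[[0, 0.01, 0.0, 0, 0, 0, 1], [0, 0.005, 0.0, 0, 0, 0, 1], [0, 0.0, 0.0, 0, 0, 0, 1], [0, 0.0, 0.0, 0, 0, 0, 1], [0, 0.0, 0.0, 0, 0, 0, 1]]
dark [293.1 217.8] 30 [-0.094  2.672]
dark [341.2 210.7] 12 [0.386 2.14 ]
dark [304.  224.5] 4 [-0.006  2.188]
dark [322.  227.9] 15 [0.249 1.694]
dark [294.6 230.8] 5 [-0.096  2.131]
dark [265.8 249.7] 6 [-0.389  2.09 ]
dark [275.6 256.4] 26 [-0.402  1.527]
```

Request:
{"api": "servo_tool", "payload": {
  "targets": [
    [0, 0.01, 0.0, 0, 0, 0, 1],
    [0, 0.005, 0.0, 0, 0, 0, 1],
    [0, 0.0, 0.0, 0, 0, 0, 1],
    [0, 0.0, 0.0, 0, 0, 0, 1],
    [0, 0.0, 0.0, 0, 0, 0, 1]
  ]
}}

```text
t: 25.05
position: [0.5174, 0.0239, 0.2269]
tool_rot: [[-0.998, -0.059, 0.002], [-0.059, 0.998, 0.0], [-0.002, -0.0, -1.0]]
ft_force: [5.3, 1.6, -2.8]
width: 0.0296
gripper_force: 29.9
```

```bash
python3 step.py mpc 5; python3 - <<'E'
import pickle
from prof import *
from scipy.optimize import fsolve
p=pickle.load(open('p.pkl','rb'))
im=cv2.imread('pics/q.png'); hsv=cv2.cvtColor(im,cv2.COLOR_BGR2HSV); g=cv2.cvtColor(im,cv2.COLOR_BGR2GRAY)
def solve(u): return np.round(fsolve(lambda a:proj(p,pt(a[0],a[1]*.1))[0]-u,[.17,2.0]),3)
m=np.zeros(g.shape,bool); m[205:235,308:336]=1
for T,s in ((225,60),(210,80),(180,100)):
    y,x=np.nonzero(m&(g>T)&(hsv[...,1]<s)); ok=x>311
    print(T,len(x),x.mean(),y.mean(),solve([np.median([x.min(),x.max()]),np.median([y.min(),y.max()])]),solve([x.mean(),y.mean()]),x.min(),x.max(),y.min(),y.max())
for f in (.15,.16,.17,.18): print(f,np.round(np.r_[proj(p,pt(f,.185)-.0*ex),proj(p,pt(f,.188)+.008*ex),proj(p,pt(f,.188)+.010*ex)],1).tolist())
E
```

```text
t 25.05 theta cmd -0.113 meas -0.113 | phi seen 0.171 q31 inn +0.003 | est 0.171 v +0.008 c 8.22 e +0.031 F [ 5.3  1.6 -2.8] w 0.0296
theta [-0.127, -0.122, -0.118, -0.113, -0.113] -> pred phi 0.171 v -0.002 ref [0.17, 0.0]
[[0, -0.015, 0.0, 0, 0, 0, 1], [0, -0.01, 0.0, 0, 0, 0, 1], [0, -0.005, 0.0, 0, 0, 0, 1], [0, 0.0, 0.0, 0, 0, 0, 1], [0, 0.0, 0.0, 0, 0, 0, 1]]
225 110 321.6818181818182 216.7 [0.127 2.31 ] [0.167 2.175] 308 330 205 224
210 166 320.6385542168675 215.94578313253012 [0.127 2.31 ] [0.151 2.224] 308 330 205 224
180 218 320.07339449541286 215.87614678899084 [0.129 2.29 ] [0.144 2.236] 308 330 205 225
0.15 [[316.4, 226.6], [318.9, 229.2], [319.5, 230.0]]
0.16 [[317.2, 226.3], [319.8, 228.8], [320.3, 229.6]]
0.17 [[318.0, 225.9], [320.6, 228.4], [321.2, 229.3]]
0.18 [[318.8, 225.6], [321.5, 228.1], [322.0, 228.9]]
```

The rider estimate of about 0.17 is confirmed: prong fit 0.17-0.185, saddle 0.167. Holding a bit longer.

Request:
{"api": "servo_tool", "payload": {
  "targets": [
    [0, -0.015, 0.0, 0, 0, 0, 1],
    [0, -0.01, 0.0, 0, 0, 0, 1],
    [0, -0.005, 0.0, 0, 0, 0, 1],
    [0, 0.0, 0.0, 0, 0, 0, 1],
    [0, 0.0, 0.0, 0, 0, 0, 1]
  ]
}}

```text
t: 25.6
position: [0.5174, 0.0239, 0.227]
tool_rot: [[-0.998, -0.059, 0.002], [-0.059, 0.998, 0.0], [-0.002, -0.0, -1.0]]
ft_force: [7.0, 1.3, -2.9]
width: 0.0296
gripper_force: 29.9
```

```bash
python3 step.py mpc 5
```

```text
t 25.60 theta cmd -0.113 meas -0.112 | phi seen 0.169 q31 inn -0.003 | est 0.169 v -0.008 c 8.22 e +0.030 F [ 7.   1.3 -2.9] w 0.0296
theta [-0.104, -0.109, -0.113, -0.113, -0.118] -> pred phi 0.169 v +0.003 ref [0.17, 0.0]
[[0, 0.01, 0.0, 0, 0, 0, 1], [0, 0.005, 0.0, 0, 0, 0, 1], [0, 0.0, 0.0, 0, 0, 0, 1], [0, 0.0, 0.0, 0, 0, 0, 1], [0, -0.005, 0.0, 0, 0, 0, 1]]
```

Request:
{"api": "servo_tool", "payload": {
  "targets": [
    [0, 0.01, 0.0, 0, 0, 0, 1],
    [0, 0.005, 0.0, 0, 0, 0, 1],
    [0, 0.0, 0.0, 0, 0, 0, 1],
    [0, 0.0, 0.0, 0, 0, 0, 1],
    [0, -0.005, 0.0, 0, 0, 0, 1]
  ]
}}

```text
t: 26.15
position: [0.5175, 0.0234, 0.2269]
tool_rot: [[-0.998, -0.059, 0.002], [-0.059, 0.998, 0.0], [-0.002, -0.0, -1.0]]
ft_force: [7.2, 1.1, -2.9]
width: 0.0293
gripper_force: 29.9
```

```bash
python3 step.py mpc 5
```

```text
t 26.15 theta cmd -0.118 meas -0.117 | phi seen 0.168 q32 inn -0.000 | est 0.169 v +0.001 c 8.22 e +0.030 F [ 7.2  1.1 -2.9] w 0.0293
theta [-0.109, -0.109, -0.113, -0.113, -0.113] -> pred phi 0.170 v +0.007 ref [0.17, 0.0]
[[0, 0.01, 0.0, 0, 0, 0, 1], [0, 0.01, 0.0, 0, 0, 0, 1], [0, 0.005, 0.0, 0, 0, 0, 1], [0, 0.005, 0.0, 0, 0, 0, 1], [0, 0.005, 0.0, 0, 0, 0, 1]]
```

Request:
{"api": "servo_tool", "payload": {
  "targets": [
    [0, 0.01, 0.0, 0, 0, 0, 1],
    [0, 0.01, 0.0, 0, 0, 0, 1],
    [0, 0.005, 0.0, 0, 0, 0, 1],
    [0, 0.005, 0.0, 0, 0, 0, 1],
    [0, 0.005, 0.0, 0, 0, 0, 1]
  ]
}}

```text
t: 26.7
position: [0.5174, 0.0239, 0.2269]
tool_rot: [[-0.998, -0.059, 0.002], [-0.059, 0.998, 0.0], [-0.002, -0.0, -1.0]]
ft_force: [6.4, 1.6, -3.5]
width: 0.0297
gripper_force: 29.9
```

```bash
python3 step.py mpc 5 -0.395 4.5
```

```text
t 26.70 theta cmd -0.113 meas -0.113 | phi seen 0.169 q31 inn -0.001 | est 0.169 v +0.003 c 8.22 e +0.030 F [ 6.4  1.6 -3.5] w 0.0297
theta [-0.118, -0.122, -0.127, -0.127, -0.131] -> pred phi 0.164 v -0.036 ref [0.164, -0.034]
[[0, -0.005, 0.0, 0, 0, 0, 1], [0, -0.01, 0.0, 0, 0, 0, 1], [0, -0.015, 0.0, 0, 0, 0, 1], [0, -0.015, 0.0, 0, 0, 0, 1], [0, -0.02, 0.0, 0, 0, 0, 1]]
```

The hold is complete: 19.35 to 26.7 s within about 0.01. Now lowering.

Request:
{"api": "servo_tool", "payload": {
  "targets": [
    [0, -0.005, 0.0, 0, 0, 0, 1],
    [0, -0.01, 0.0, 0, 0, 0, 1],
    [0, -0.015, 0.0, 0, 0, 0, 1],
    [0, -0.015, 0.0, 0, 0, 0, 1],
    [0, -0.02, 0.0, 0, 0, 0, 1]
  ]
}}

```text
t: 27.25
position: [0.5176, 0.0219, 0.2268]
tool_rot: [[-0.998, -0.059, 0.002], [-0.059, 0.998, 0.0], [-0.002, 0.0, -1.0]]
ft_force: [7.1, 1.3, -5.1]
width: 0.0295
gripper_force: 29.9
```

```bash
python3 step.py mpc 5
```

```text
t 27.25 theta cmd -0.131 meas -0.131 | phi seen 0.165 q33 inn +0.002 | est 0.165 v -0.031 c 8.22 e +0.030 F [ 7.1  1.3 -5.1] w 0.0295
theta [-0.136, -0.131, -0.127, -0.122, -0.118] -> pred phi 0.124 v -0.117 ref [0.123, -0.119]
[[0, -0.005, 0.0, 0, 0, 0, 1], [0, 0.0, 0.0, 0, 0, 0, 1], [0, 0.005, 0.0, 0, 0, 0, 1], [0, 0.01, 0.0, 0, 0, 0, 1], [0, 0.015, 0.0, 0, 0, 0, 1]]
```

Request:
{"api": "servo_tool", "payload": {
  "targets": [
    [0, -0.005, 0.0, 0, 0, 0, 1],
    [0, 0.0, 0.0, 0, 0, 0, 1],
    [0, 0.005, 0.0, 0, 0, 0, 1],
    [0, 0.01, 0.0, 0, 0, 0, 1],
    [0, 0.015, 0.0, 0, 0, 0, 1]
  ]
}}

```text
t: 27.8
position: [0.5175, 0.0234, 0.2269]
tool_rot: [[-0.998, -0.059, 0.002], [-0.059, 0.998, 0.0], [-0.002, -0.0, -1.0]]
ft_force: [5.6, 2.2, -3.0]
width: 0.0296
gripper_force: 29.9
```

```bash
python3 step.py mpc 5
```

```text
t 27.80 theta cmd -0.118 meas -0.117 | phi seen 0.127 q32 inn +0.004 | est 0.127 v -0.107 c 8.22 e +0.032 F [ 5.6  2.2 -3. ] w 0.0296
theta [-0.136, -0.122, -0.104, -0.085, -0.076] -> pred phi 0.035 v -0.211 ref [0.034, -0.198]
[[0, -0.02, 0.0, 0, 0, 0, 1], [0, -0.005, 0.0, 0, 0, 0, 1], [0, 0.015, 0.0, 0, 0, 0, 1], [0, 0.035, -0.005, 0, 0, 0, 1], [0, 0.045, -0.005, 0, 0, 0, 1]]
```

Request:
{"api": "servo_tool", "payload": {
  "targets": [
    [0, -0.02, 0.0, 0, 0, 0, 1],
    [0, -0.005, 0.0, 0, 0, 0, 1],
    [0, 0.015, 0.0, 0, 0, 0, 1],
    [0, 0.035, -0.005, 0, 0, 0, 1],
    [0, 0.045, -0.005, 0, 0, 0, 1]
  ]
}}

```text
t: 28.35
position: [0.517, 0.0279, 0.2272]
tool_rot: [[-0.998, -0.059, 0.001], [-0.059, 0.998, -0.0], [-0.001, -0.0, -1.0]]
ft_force: [5.4, 1.6, -4.4]
width: 0.0297
gripper_force: 29.9
```

```bash
python3 step.py mpc 4
```

```text
t 28.35 theta cmd -0.076 meas -0.075 | phi seen 0.050 q37 inn +0.015 | est 0.050 v -0.173 c 8.22 e +0.036 F [ 5.4  1.6 -4.4] w 0.0297
theta [-0.127, -0.095, -0.054, -0.022] -> pred phi -0.054 v -0.273 ref [-0.064, -0.232]
[[0, -0.055, 0.005, 0, 0, 0, 1], [0, -0.02, 0.0, 0, 0, 0, 1], [0, 0.025, 0.0, 0, 0, 0, 1], [0, 0.06, -0.005, 0, 0, 0, 1]]
```

Request:
{"api": "servo_tool", "payload": {
  "targets": [
    [0, -0.055, 0.005, 0, 0, 0, 1],
    [0, -0.02, 0.0, 0, 0, 0, 1],
    [0, 0.025, 0.0, 0, 0, 0, 1],
    [0, 0.06, -0.005, 0, 0, 0, 1]
  ]
}}

```text
t: 28.8
position: [0.5164, 0.0339, 0.2273]
tool_rot: [[-0.998, -0.059, 0.0], [-0.059, 0.998, -0.0], [-0.0, -0.0, -1.0]]
ft_force: [5.8, -0.1, -10.8]
width: 0.0293
gripper_force: 29.9
```

```bash
python3 step.py mpc 4
```

```text
t 28.80 theta cmd -0.022 meas -0.020 | phi seen -0.043 q39 inn +0.012 | est -0.043 v -0.240 c 8.23 e +0.040 F [  5.8  -0.1 -10.8] w 0.0293
theta [-0.058, -0.031, 0.01, 0.037] -> pred phi -0.161 v -0.273 ref [-0.169, -0.231]
[[0, -0.04, 0.005, 0, 0, 0, 1], [0, -0.01, 0.0, 0, 0, 0, 1], [0, 0.035, 0.0, 0, 0, 0, 1], [0, 0.065, 0.005, 0, 0, 0, 1]]
```

Request:
{"api": "servo_tool", "payload": {
  "targets": [
    [0, -0.04, 0.005, 0, 0, 0, 1],
    [0, -0.01, 0.0, 0, 0, 0, 1],
    [0, 0.035, 0.0, 0, 0, 0, 1],
    [0, 0.065, 0.005, 0, 0, 0, 1]
  ]
}}

```text
t: 29.25
position: [0.5158, 0.0403, 0.2268]
tool_rot: [[-0.998, -0.059, -0.0], [-0.059, 0.998, -0.0], [0.0, -0.0, -1.0]]
ft_force: [2.3, -1.2, -3.1]
width: 0.0294
gripper_force: 29.9
```

```bash
python3 step.py mpc 4
```

```text
t 29.25 theta cmd 0.037 meas 0.040 | phi seen -0.161 q40 inn -0.000 | est -0.161 v -0.273 c 8.23 e +0.040 F [ 2.3 -1.2 -3.1] w 0.0294
theta [0.065, 0.078, 0.083, 0.092] -> pred phi -0.268 v -0.199 ref [-0.266, -0.193]
[[0, 0.03, 0.0, 0, 0, 0, 1], [0, 0.045, 0.0, 0, 0, 0, 1], [0, 0.05, 0.0, 0, 0, 0, 1], [0, 0.06, 0.0, 0, 0, 0, 1]]
```

Request:
{"api": "servo_tool", "payload": {
  "targets": [
    [0, 0.03, 0.0, 0, 0, 0, 1],
    [0, 0.045, 0.0, 0, 0, 0, 1],
    [0, 0.05, 0.0, 0, 0, 0, 1],
    [0, 0.06, 0.0, 0, 0, 0, 1]
  ]
}}

```text
t: 29.7
position: [0.5152, 0.0459, 0.2263]
tool_rot: [[-0.998, -0.058, -0.001], [-0.058, 0.998, -0.0], [0.001, -0.0, -1.0]]
ft_force: [0.4, -2.0, -12.2]
width: 0.0291
gripper_force: 29.9
```

```bash
python3 step.py mpc 3
```

```text
t 29.70 theta cmd 0.092 meas 0.092 | phi seen -0.261 q40 inn +0.007 | est -0.261 v -0.179 c 8.25 e +0.042 F [  0.4  -2.  -12.2] w 0.0291
theta [0.074, 0.087, 0.11] -> pred phi -0.320 v -0.166 ref [-0.326, -0.145]
[[0, -0.02, 0.0, 0, 0, 0, 1], [0, -0.005, 0.0, 0, 0, 0, 1], [0, 0.02, 0.005, 0, 0, 0, 1]]
```

Request:
{"api": "servo_tool", "payload": {
  "targets": [
    [0, -0.02, 0.0, 0, 0, 0, 1],
    [0, -0.005, 0.0, 0, 0, 0, 1],
    [0, 0.02, 0.005, 0, 0, 0, 1]
  ]
}}

```text
t: 30.05
position: [0.5151, 0.0479, 0.2261]
tool_rot: [[-0.998, -0.058, -0.001], [-0.058, 0.998, -0.0], [0.001, -0.0, -1.0]]
ft_force: [-3.5, -3.3, -11.5]
width: 0.0294
gripper_force: 29.9
```

```bash
python3 step.py mpc 3
```

```text
t 30.05 theta cmd 0.110 meas 0.111 | phi seen -0.319 q39 inn +0.001 | est -0.319 v -0.162 c 8.25 e +0.043 F [ -3.5  -3.3 -11.5] w 0.0294
theta [0.128, 0.133, 0.138] -> pred phi -0.367 v -0.109 ref [-0.367, -0.089]
[[0, 0.02, 0.0, 0, 0, 0, 1], [0, 0.025, 0.0, 0, 0, 0, 1], [0, 0.03, 0.005, 0, 0, 0, 1]]
```

Request:
{"api": "servo_tool", "payload": {
  "targets": [
    [0, 0.02, 0.0, 0, 0, 0, 1],
    [0, 0.025, 0.0, 0, 0, 0, 1],
    [0, 0.03, 0.005, 0, 0, 0, 1]
  ]
}}

```text
t: 30.4
position: [0.5148, 0.051, 0.2255]
tool_rot: [[-0.998, -0.059, -0.002], [-0.059, 0.998, -0.0], [0.002, -0.0, -1.0]]
ft_force: [-5.6, -4.0, -10.8]
width: 0.0297
gripper_force: 29.9
```

```bash
python3 step.py mpc 3
```

```text
t 30.40 theta cmd 0.138 meas 0.140 | phi seen -0.362 q40 inn +0.005 | est -0.362 v -0.095 c 8.26 e +0.044 F [ -5.6  -4.  -10.8] w 0.0297
theta [0.137, 0.143, 0.147] -> pred phi -0.386 v -0.044 ref [-0.388, -0.037]
[[0, 0.0, -0.005, 0, 0, 0, 1], [0, 0.005, 0.0, 0, 0, 0, 1], [0, 0.01, 0.0, 0, 0, 0, 1]]
```

Request:
{"api": "servo_tool", "payload": {
  "targets": [
    [0, 0.0, -0.005, 0, 0, 0, 1],
    [0, 0.005, 0.0, 0, 0, 0, 1],
    [0, 0.01, 0.0, 0, 0, 0, 1]
  ]
}}

```text
t: 30.75
position: [0.5147, 0.0519, 0.2254]
tool_rot: [[-0.998, -0.058, -0.002], [-0.058, 0.998, -0.0], [0.002, -0.0, -1.0]]
ft_force: [-3.4, -5.2, -13.9]
width: 0.0293
gripper_force: 29.9
```

```bash
python3 step.py ramp 8 0.06
```

```text
t 30.75 theta cmd 0.147 meas 0.149 | phi seen -0.382 q42 inn +0.004 | est -0.382 v -0.034 c 8.26 e +0.046 F [ -3.4  -5.2 -13.9] w 0.0293
theta [0.137, 0.124, 0.115, 0.106, 0.092, 0.083, 0.069, 0.06] -> pred phi -0.400 v +0.000 ref [-0.395, 0.0]
[[0, -0.01, -0.005, 0, 0, 0, 1], [0, -0.025, -0.005, 0, 0, 0, 1], [0, -0.035, -0.005, 0, 0, 0, 1], [0, -0.045, -0.005, 0, 0, 0, 1], [0, -0.06, -0.01, 0, 0, 0, 1], [0, -0.07, -0.01, 0, 0, 0, 1], [0, -0.085, -0.01, 0, 0, 0, 1], [0, -0.095, -0.01, 0, 0, 0, 1]]
```

Request:
{"api": "servo_tool", "payload": {
  "targets": [
    [0, -0.01, -0.005, 0, 0, 0, 1],
    [0, -0.025, -0.005, 0, 0, 0, 1],
    [0, -0.035, -0.005, 0, 0, 0, 1],
    [0, -0.045, -0.005, 0, 0, 0, 1],
    [0, -0.06, -0.01, 0, 0, 0, 1],
    [0, -0.07, -0.01, 0, 0, 0, 1],
    [0, -0.085, -0.01, 0, 0, 0, 1],
    [0, -0.095, -0.01, 0, 0, 0, 1]
  ]
}}

```text
t: 31.6
position: [0.5157, 0.0425, 0.2268]
tool_rot: [[-0.998, -0.059, -0.0], [-0.059, 0.998, 0.0], [0.0, 0.0, -1.0]]
ft_force: [-3.3, -3.1, -13.9]
width: 0.0292
gripper_force: 29.9
```

```bash
python3 step.py ramp 16 -0.43
```

```text
t 31.60 theta cmd 0.060 meas 0.060 | phi seen -0.400 q41 inn -0.000 | est -0.400 v +0.000 c 8.26 e +0.046 F [ -3.3  -3.1 -13.9] w 0.0292
theta [0.028, 0.001, -0.031, -0.063, -0.095, -0.122, -0.154, -0.186, -0.214, -0.247, -0.276, -0.309, -0.338, -0.366, -0.401, -0.43] -> pred phi -0.400 v +0.000 ref [-0.395, 0.0]
[[0, -0.035, -0.005, 0, 0, 0, 1], [0, -0.065, -0.005, 0, 0, 0, 1], [0, -0.1, 0.0, 0, 0, 0, 1], [0, -0.135, 0.0, 0, 0, 0, 1], [0, -0.17, 0.0, 0, 0, 0, 1], [0, -0.2, 0.005, 0, 0, 0, 1], [0, -0.235, 0.01, 0, 0, 0, 1], [0, -0.27, 0.015, 0, 0, 0, 1], [0, -0.3, 0.02, 0, 0, 0, 1], [0, -0.335, 0.03, 0, 0, 0, 1], [0, -0.365, 0.04, 0, 0, 0, 1], [0, -0.4, 0.05, 0, 0, 0, 1], [0, -0.43, 0.06, 0, 0, 0, 1], [0, -0.46, 0.07, 0, 0, 0, 1], [0, -0.495, 0.085, 0, 0, 0, 1], [0, -0.525, 0.095, 0, 0, 0, 1]]
```

The cage is back on its rest. Returning the lever to its relaxed position before release.

Request:
{"api": "servo_tool", "payload": {
  "targets": [
    [0, -0.035, -0.005, 0, 0, 0, 1],
    [0, -0.065, -0.005, 0, 0, 0, 1],
    [0, -0.1, 0.0, 0, 0, 0, 1],
    [0, -0.135, 0.0, 0, 0, 0, 1],
    [0, -0.17, 0.0, 0, 0, 0, 1],
    [0, -0.2, 0.005, 0, 0, 0, 1],
    [0, -0.235, 0.01, 0, 0, 0, 1],
    [0, -0.27, 0.015, 0, 0, 0, 1],
    [0, -0.3, 0.02, 0, 0, 0, 1],
    [0, -0.335, 0.03, 0, 0, 0, 1],
    [0, -0.365, 0.04, 0, 0, 0, 1],
    [0, -0.4, 0.05, 0, 0, 0, 1],
    [0, -0.43, 0.06, 0, 0, 0, 1],
    [0, -0.46, 0.07, 0, 0, 0, 1],
    [0, -0.495, 0.085, 0, 0, 0, 1],
    [0, -0.525, 0.095, 0, 0, 0, 1]
  ]
}}

```text
t: 33.25
position: [0.5209, -0.0099, 0.2192]
tool_rot: [[-0.998, -0.059, 0.007], [-0.059, 0.998, 0.0], [-0.007, -0.0, -1.0]]
ft_force: [12.0, 2.8, -3.1]
width: 0.0292
gripper_force: 29.9
```

Request:
{"api": "servo_tool", "payload": {
  "targets": [
    [0, 0, 0, 0, 0, 0, 0.6],
    [0, 0, 0, 0, 0, 0, 0.4],
    [0, 0, 0, 0, 0, 0, 0.2],
    [0, 0, 0, 0, 0, 0, 0],
    [0, 0, 0, 0, 0, 0, 0],
    [0, 0, 0, 0, 0, 0, 0],
    [0, 0, 0, 0, 0, 0, 0],
    [0, 0, 0, 0, 0, 0, 0],
    [0, 0, 0, 0, 0, 0, 0],
    [0, 0, 0, 0, 0, 0, 0]
  ]
}}

```text
t: 34.25
position: [0.5188, -0.0099, 0.2173]
tool_rot: [[-0.998, -0.058, -0.0], [-0.058, 0.998, -0.0], [0.0, -0.0, -1.0]]
ft_force: [0.5, -0.6, -0.4]
width: 0.0936
gripper_force: 0.0
```

Released cleanly at 94 mm. Lifting away.

Request:
{"api": "servo_tool", "payload": {
  "targets": [
    [0, 0, -0.15, 0, 0, 0, 0],
    [0, 0, -0.35, 0, 0, 0, 0],
    [0, 0, -0.6, 0, 0, 0, 0],
    [0, 0, -0.85, 0, 0, 0, 0],
    [0, 0, -1, 0, 0, 0, 0],
    [0.3, 0, -1, 0, 0, 0, 0],
    [0.6, 0, -1, 0, 0, 0, 0],
    [0.6, 0, -1, 0, 0, 0, 0],
    [0.6, 0, -1, 0, 0, 0, 0],
    [0.6, 0, -1, 0, 0, 0, 0]
  ]
}}

```text
t: 35.25
position: [0.4595, -0.0134, 0.3173]
tool_rot: [[-0.998, -0.059, -0.0], [-0.059, 0.998, 0.0], [0.0, 0.0, -1.0]]
ft_force: [-0.6, -0.0, -0.4]
width: 0.0938
gripper_force: 0.0
```

```bash
python3 - <<'E'
import step
from h import *
s=ctrl.sense(); p=imaging.camera('scene'); save(p,'end'); print(s['t'],s['position'],s['width'],s['ft_force'],step.see(p))
for n in ('grip','rider_tip','warbler','key','bench_block','dome_ring'): print(n,[np.round(r['at'],3).tolist() for r in imaging.pinpoint(n,p)[:1]])
E
```

```text
35.25 [ 0.45948864 -0.01335     0.31725695] 0.09380629366855414 [-0.57984161 -0.01364395 -0.41044115] (-0.40030289670563685, 41.773826599121094)
grip [[0.52, -0.007, 0.251]]
rider_tip [[0.678, 0.078, 0.334]]
warbler [[0.569, -0.24, 0.0]]
key [[0.494, -0.1, -0.002]]
bench_block [[0.493, -0.226, -0.006]]
dome_ring [[0.455, 0.17, 0.0]]
```

View pics/end.png

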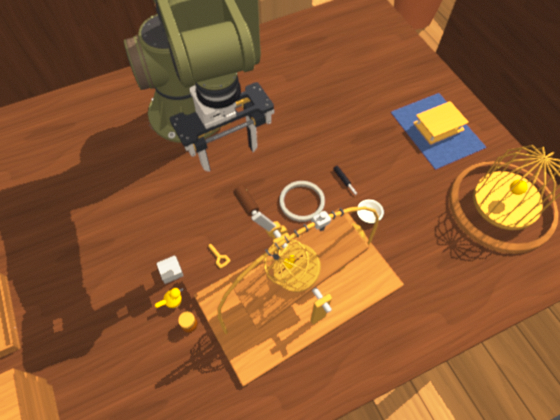

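The cage lies on its -0.4 rest, the lever is free at (245,200), the gripper is clear, and the rider and bystanders are where they started. Handing in.

```bash
python3 -c "from cell import ctrl; print(ctrl.job_done())"
```

```text
the job is handed in; nothing more can be done
None
```

The job is handed in at about 35 s: the cage was held within about 0.012 rad of the rider (read as about 0.17) for 7.3 s, then lowered gently onto its -0.4 rest and the lever released. My first grasp slipped off the sleeve before the cage had lifted, and I regrasped deeper.

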